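# Set the pattern card under the needle and hold a spring clip open over its edge

## Robot

A 6-joint arm with a two-finger parallel gripper is mounted at the origin on a cart in front of the work surface, level with it; the furniture and walls round the work are solid. World frame = base frame: x ahead of the robot, y to its left, z up, the work surface at z = 0. Lengths are in m, angles in rad, forces in N, time in s.
With the tool pointing down it reaches from about 0.35 to 0.975 m from the base axis. Payload 4.9 kg.
Tool frame: the origin (TCP) lies at the very end of the fingers, on their centre line; the grasp point (between the pads) lies 19 mm behind it; y points along the fingers, z is the direction in which the jaws open and shut, and the axes are right-handed (so a half turn about y gives the same grasp; the last joint's range is limited). The gripper opens to 85 mm and grips with 20 to 120 N. Pads are 22 mm wide; open, the fingers measure 114 mm over their backs; the gripper's body (76 mm by 85 mm) begins 54 mm behind the grasp point. The pads swing forward as they close: fully open they stand 13 mm farther back than shut.
Start: joints at [0.991, 0.053, 1.613, -0, 1.476, -0.119], TCP at [0.278, 0.56, 0.231] pointing down, gripper open.
Joint ranges: [-3.01, 3.01], [-1.01, 2.22], [0.06, 2.58], [-1.02, 4.17], [0.09, 2.62], [-3.14, 3.14]. Speed limits (rad/s): [2.57, 2.57, 3.14, 3.14, 3.14, 3.14].

## Interface

Orientations are given as a rotation vector (axis times angle).
In Python, from station import monitor, viewer, ticket gives the robot as it stands.
- The arm moves only by the tool servo_tool, never from a script. Its argument "commands" is one flat list of numbers, 7 for each row, row after row: the turn, a rotation vector about the tool's x, y, z in rad, then the shift along the tool's x, y, z in cm, then the opening, from 0 (shut) to 1 (fully open). In form: [rx, ry, rz, dx, dy, dz, claw, rx, ry, rz, dx, dy, dz, claw, ...]. A call has 1 to 20 rows; each row shifts and turns the pose as measured when the row begins, along the tool's axes as they then stand; what a row does not reach is not made up. A row lasts 1/10 s, in which the tool goes at most 50 mm and 8.59 degrees, less where a joint would pass 70% of its speed; a pose out of reach is approached as far as the arm can. A call is refused whole if a number of a shift passes 5 or a number of a turn 0.15, either way. A call with a gripper value outside its range is refused whole. The fingers move at their own pace and stop on an object; "grip_force" is the grip in N (left out, the last holds). Time passes only in rows, so rows that do not move let the fingers close. It gives the time, the measured TCP pose, the force and the opening at its end, in the units of the state.
- monitor.get_obs(): the state, without advancing time (a new reading comes with each control period).
- viewer.get_image(name): name is "side" or "top"; returns a dict with "frame" (384x512x3 uint8, red, green, blue), "depth" (384x512 float32, m along the optical axis (not along the pixel's ray), 0 where there is no reading), "camera_matrix" (3x3 intrinsics, pixels), "dist_coeffs" ([k1, k2, p1, p2, k3] as OpenCV has them; the pictures are not rectified), "cam_to_world" (4x4, takes a point from camera to world coordinates). Camera axes: x right, y down, z forward; pixel columns grow to the right and rows downward; lengths in m; the calibration is good to about 2 mm. A picture is of the moment at which its call begins.
- ticket.finish_job(): hands the job in, once; it reports no verdict.
The state is a dict: "t": time; "q": joint angles; "dq": joint speeds; "effort": joint torques, N m; "tool_pos": TCP position; "tool_rot": TCP orientation; "contact_force": force on the tool from outside, world axes, zero at the start; "wrist_torque": the same for the moment, N m; "opening": finger opening in m.
Only numpy, scipy, OpenCV 4.12 (cv2) and the standard library are available. Lean on these libraries where they do the work, as an engineer would, in place of code of your own. Each camera call takes 0.05 s, during which the arm holds its last target.

## Task

In the marking fixture, slide the white card by its black tab until the red line stands right under the needle tip. Then take the orange spring clip off its rack by squeezing its handles and bring it, still squeezed open, over the top edge of card and fence at the blue stripe, so that the open jaws reach down on both sides without touching either. Finish there, still holding the clip gaping, with the red line still under the needle and the other things on the bench left undisturbed.

Things in the scene. Friction and masses are not known exactly. Their poses are not given: they have to be found in the camera images.
- fixture: Fixed marking fixture: wooden base 64 x 170 x 12 mm (x, y, z), origin at the centre of its underside; y runs along card and fence, x across them. Upright aluminium fence, 3 mm thick (fixture x +0.5 to +3.5 mm), top edge at z = 80 mm; on its robot side the white card, 3 mm thick (x -3 to 0 mm), top edge at z = 85 mm. Both together: 6.5 mm.
- card (a joint): Slide of the white card along fixture +y, 0 to 0.078 m; stays where it is left (friction about 1.5 N, plus viscous drag of 8 N per m/s).
- tab (a point): Centre of the top of the black tab that stands up from the card's -y end: 12 mm thick across the card (x) x 22 mm along it (y), free for 34 mm below this point except for the card's own edge at its foot. It moves with the card; its axes are those of the fixture. Pinch it across its thickness to slide the card.
- red_mark (a point): Red line, 5 mm wide, across the card's face and top edge: this point is on its middle at the card's top edge. Moves with the card.
- needle_tip (a point): Tip of the steel needle pointing down, fixed over the card's top edge line, 4 mm above the edge. Its post (110 mm above the fixture's base top, a 18 mm wide foot) stands behind the fence. Where it stands along the fence differs from run to run; the red line always starts on its -y side, so the card must go towards fixture +y.
- clip_spot (a point): Middle of the blue stripe (10 mm wide, on the base and the fence), at the height of the fence's top edge, on the middle plane of card and fence; fixed, at fixture x = 0, y = 0, z = 80 mm.
- clip_rack: Fixed rack: 60 x 74 x 10 mm foot with an upright steel plate 4 mm thick, 60 mm wide along its y axis, top edge at z = 60 mm, on which the clip is clamped. Origin: centre of the underside.
- clip: Orange spring clip, about 55 g, like a big clothes peg 22 mm wide (y, its pivot axis), clamped on the rack plate, handles up. Origin: the pivot, 84 mm over the bench. Frame: that of its -x half. Handles run from 8 to 53 mm above the pivot, splayed to 44 mm over their backs at 36 mm up; squeezed along x to the stop they stand parallel, 30 mm over the backs (4 N at first, 8 N a side at the stop).
- clip_jaw (a joint): Opening angle of the clip: 0 clamped on the rack's 4 mm plate, -0.06 shut, 0.42 rad handles at the stop (inner faces of the jaw tips 19 mm apart). A spring closes it. Squeezed evenly, each half turns by half of it. Jaws reach 36 mm below the pivot.
- jaw_tip_a (a point): Lower inner edge of the -x jaw, mid width (36 mm below the pivot).
- jaw_tip_b (a point): Lower inner edge of the +x jaw, mid width.
- bench_pliers_b: Bystander: blue-handled pliers, 46 x 129 x 10 mm, origin at the underside.
- bench_jar: Bystander: glass jar with black cap, diameter 48, 63 mm high.
- bench_loupe: Bystander: black loupe, diameter 39, 30 mm high.
- bench_marker: Bystander: black and red marker pen, 11 x 128 mm, lying.
- bench_solder_spool: Bystander: spool of solder wire, diameter 48, 32 mm high.
- bench_brass_weight: Bystander: small nickel weight, diameter 19, 20 mm high.
- bench_ring_blank_1: Bystander: dark ring blank, 17 x 31 x 12 mm.
Things that resemble listed ones, but are neither listed nor needed, are in the scene too. Of the things that look like the clip, the smallest one is meant.

How it is judged:
By the outcome, as a careful person would: the job done as asked, in the order asked, and still so for the second after the job is handed in, while the arm keeps its last pose, push and grip.
It also fails if it takes over 58 s, if anything falls off the work surface, if the arm or the gripper's body presses on something with over 40 N, if the wrist force passes 120 N, or if a joint passes its speed limit or range.

## Working session

There is one attempt and no reset: what is moved stays moved. The work goes in short steps, Python scripts to look and compute and a tool call to move; the robot and the scene stay as the last step left them, time stands still between calls to the robot, and variables do not carry over. Pictures are saved under pics/ and viewed, and the job is handed in when it is done.

Besides the shell and the picture viewer there is one more tool, called after "Emit:" by a JSON object that holds its "method" and its "body". servo_tool: Moves the arm, as the interface text tells. Its arguments: {"type":"object","properties":{"commands":{"type":"array","items":{"type":"number"}},"grip_force":{"type":"number"}},"required":["commands"]}

```bash
ls; mkdir -p pics; cat > h.py <<'E'
import numpy as np, cv2
from station import monitor, viewer, ticket
def snap(n,tag):
    d=viewer.get_image(n); np.savez(f'pics/{tag}.npz',**d)
    cv2.imwrite(f'pics/{tag}.png',cv2.cvtColor(d['frame'],cv2.COLOR_RGB2BGR)); return d
def crop(tag,u0,v0,u1,v1,k,out):
    im=cv2.imread(f'pics/{tag}.png')[v0:v1,u0:u1]
    cv2.imwrite(f'pics/{out}.png',cv2.resize(im,None,fx=k,fy=k,interpolation=cv2.INTER_CUBIC))
def load(tag): return np.load(f'pics/{tag}.npz')
def ray(d,u,v):
    p=cv2.undistortPoints(np.array([[[u,v]]],float),d['camera_matrix'],d['dist_coeffs'])[0,0]
    return np.array([p[0],p[1],1.])
def p3(d,u,v,z=None):
    r=ray(d,u,v); T=d['cam_to_world']
    if z is None: s=d['depth'][int(round(v)),int(round(u))]
    else:
        w=T[:3,:3]@r; s=(z-T[2,3])/w[2]
    return (T[:3,:3]@(r*s)+T[:3,3])
def proj(d,P):
    T=np.linalg.inv(d['cam_to_world']); 
    return cv2.projectPoints(np.array(P,float).reshape(-1,1,3),cv2.Rodrigues(T[:3,:3])[0],T[:3,3],d['camera_matrix'],d['dist_coeffs'])[0][:,0]
E
python3 - <<'E'
from h import *
for n in('side','top'):
    d=snap(n,n+'0'); print(n,d['cam_to_world'].round(3).tolist(),d['camera_matrix'].tolist())
    im=cv2.imread(f'pics/{n}0.png'); cv2.imwrite(f'pics/{n}0b.png',cv2.resize(im,(768,576)))
print({k:np.round(v,3) for k,v in monitor.get_obs().items()})
E
```

```text
pics
side [[0.999, -0.015, 0.049, 0.465], [-0.048, -0.62, 0.783, -1.518], [0.019, -0.784, -0.62, 1.143], [0.0, 0.0, 0.0, 1.0]] [[448.6150268859853, 0.0, 252.9488585235532], [0.0, 448.6150268859853, 196.34590653931613], [0.0, 0.0, 1.0]]
top [[-0.009, -0.996, 0.092, 0.399], [-1.0, 0.011, 0.014, -0.222], [-0.015, -0.091, -0.996, 1.631], [0.0, 0.0, 0.0, 1.0]] [[488.8792915157666, 0.0, 252.65834837507444], [0.0, 488.8792915157666, 192.4538996542734], [0.0, 0.0, 1.0]]
{'t': np.float64(0.1), 'q': array([ 0.991,  0.053,  1.614,  0.   ,  1.476, -0.119]), 'dq': array([-0.001, -0.002, -0.002,  0.   ,  0.   , -0.   ]), 'effort': array([ 0.0000e+00, -3.9491e+01, -3.7136e+01, -0.0000e+00,  4.0000e-03,
        0.0000e+00]), 'tool_pos': array([0.278, 0.559, 0.23 ]), 'tool_rot': array([-1.542,  0.362, -0.361]), 'contact_force': array([ 0.862,  0.225, -0.127]), 'wrist_torque': array([0.005, 0.001, 0.023]), 'opening': np.float64(0.085)}
```

```bash
sleep 0
```

```text
(no output)
```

View pics/side0b.png

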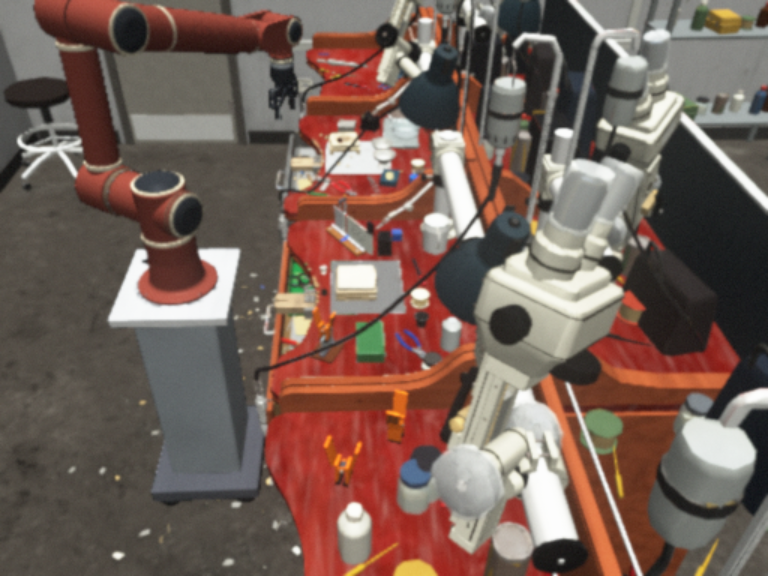

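View pics/top0b.png

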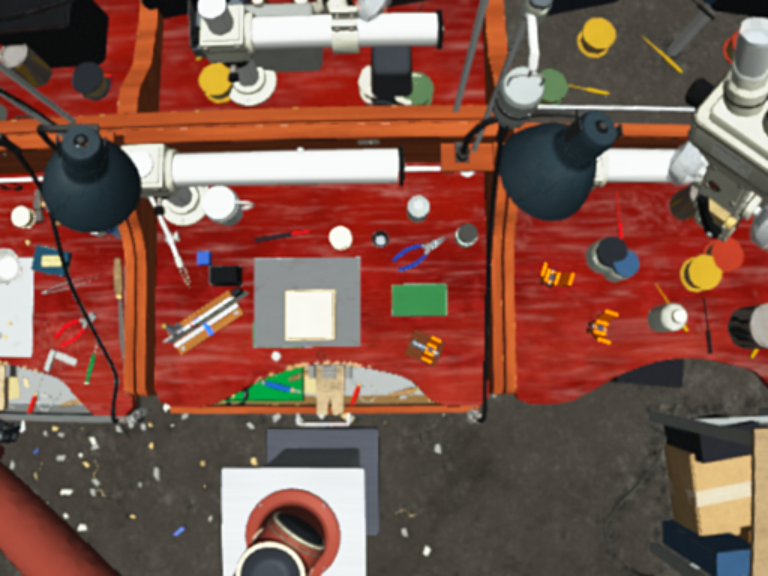

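```bash
python3 - <<'E'
from h import *
crop('top0',95,180,180,250,8,'c1'); crop('top0',250,200,320,260,9,'c2')
crop('side0',205,125,285,180,9,'c3'); crop('side0',195,195,290,260,8,'c4'); crop('top0',340,160,430,240,8,'c5')
crop('side0',200,250,300,340,6,'c6')
E
```

```text
(no output)
```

View pics/c1.png

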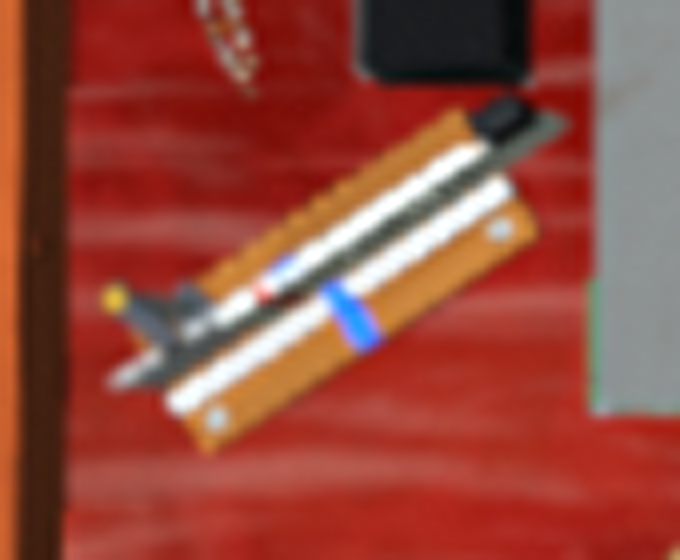

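View pics/c2.png

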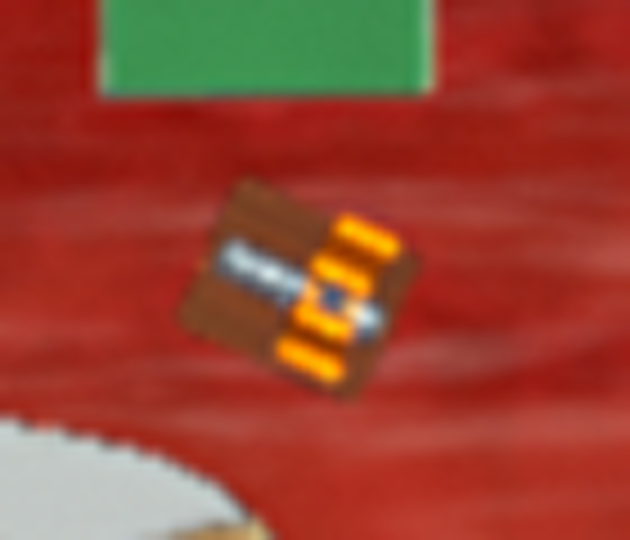

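View pics/c3.png

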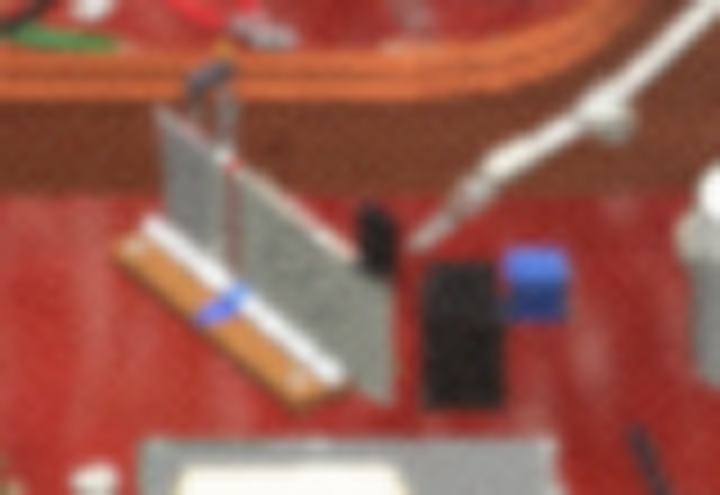

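View pics/c4.png

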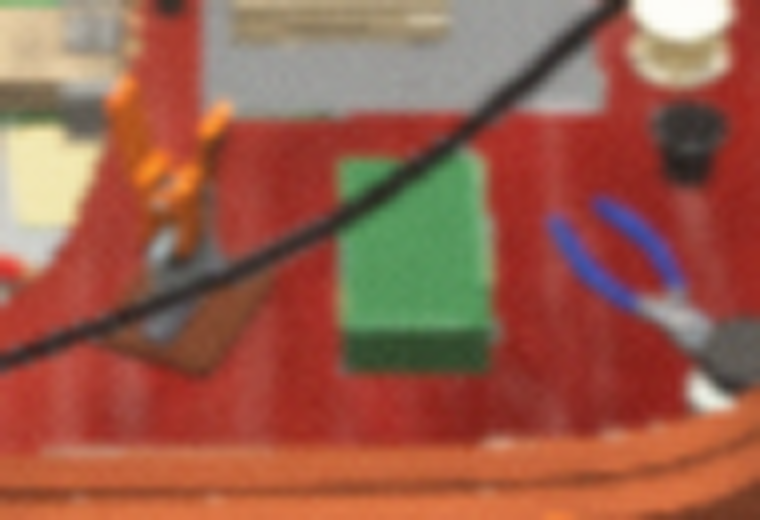

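View pics/c5.png

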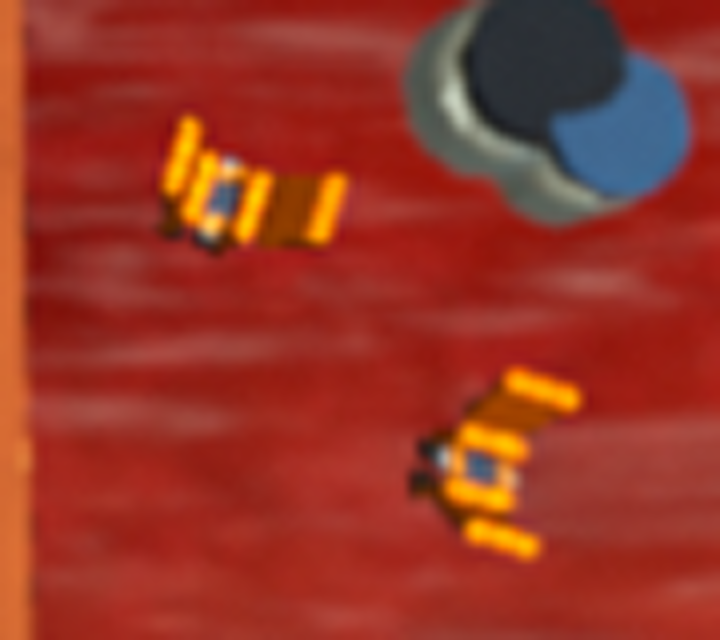

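```bash
python3 - <<'E'
from h import *
crop('top0',104,205,144,240,18,'d1'); crop('side0',215,125,255,170,13,'d2'); crop('top0',135,185,175,225,14,'d3')
E
```

```text
(no output)
```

View pics/d1.png

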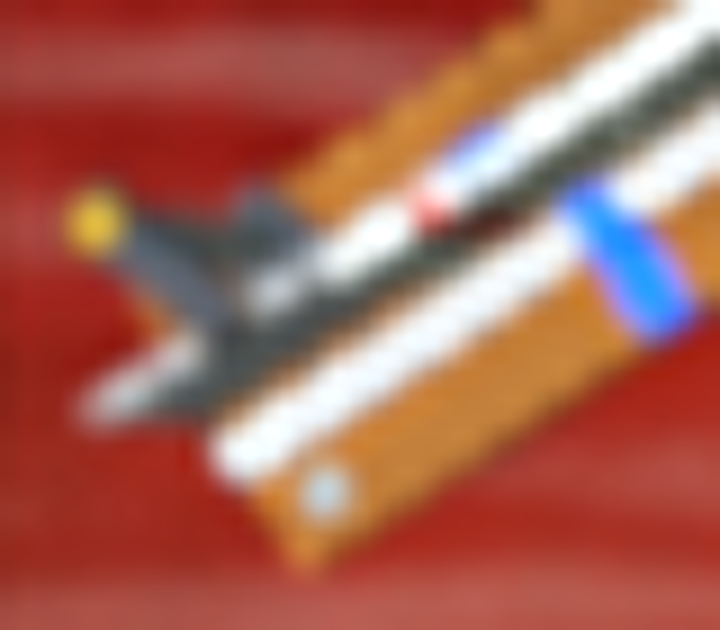

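View pics/d2.png

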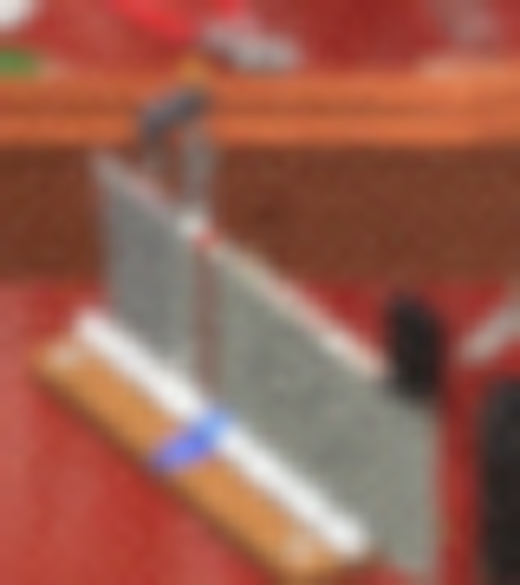

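View pics/d3.png

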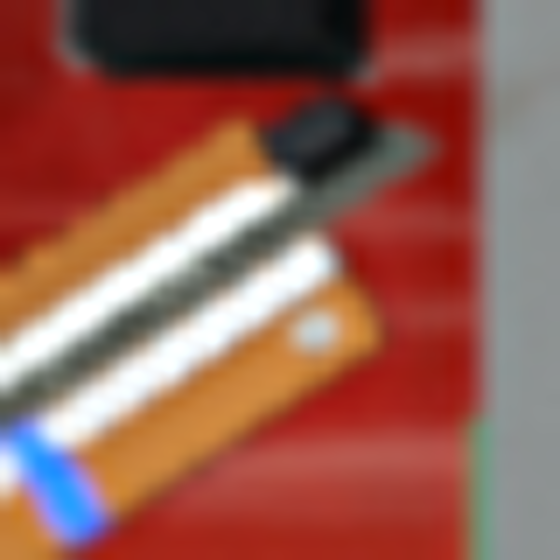

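```bash
cat >> h.py <<'E'
def cp(d,x,y,u0,v0,k,z=None): return p3(d,u0+(x+.5)/k-.5,v0+(y+.5)/k-.5,z)
E
python3 - <<'E'
from h import *
d=load('top0'); s=load('side0')
T=lambda n,x,y,z: print(n,cp(d,x,y,104,205,18,z).round(4))
R=lambda n,x,y,z: print(n,cp(d,x,y,135,185,14,z).round(4))
T('cornerL near',303,578,.012);R('cornerR near',380,340,.012);R('cornerR far',248,117,.012)
T('screwL',326,492,.012);R('screwR',316,330,.012);T('blue near',665,338,.012)
T('card end tip',80,410,.085);T('red',433,208,.085);R('tab',316,138,.115)
T('bluefence',472,155,.080);T('post top',97,222,.122);T('foot',265,215,.02)
print(d['depth'][205:240:3,104:150:3].round(3))
S=lambda n,x,y,z: print('S',n,cp(s,x,y,215,125,13,z).round(4))
S('cornerL near',30,365,.012);S('screwL',68,357,.012);S('screwR',300,548,.012);S('red',205,238,.085);S('tab',408,300,.115)
S('needle',155,178,.089)
E
```

```text
cornerL near [0.4036 0.2465 0.012 ]
cornerR near [0.4961 0.1055 0.012 ]
cornerR far [0.55  0.138 0.012]
screwL [0.4196 0.2422 0.012 ]
screwR [0.4986 0.1211 0.012 ]
blue near [0.4481 0.1775 0.012 ]
card end tip [0.4334 0.2668 0.085 ]
red [0.4692 0.202  0.085 ]
tab [0.5354 0.0996 0.115 ]
bluefence [0.4789 0.1963 0.08  ]
post top [0.4654 0.2524 0.122 ]
foot [0.471 0.252 0.02 ]
[[1.642 1.641 1.64  1.643 1.639 1.634 1.643 1.646 1.648 1.642 1.634 1.633
  1.623 1.553 1.561 1.599]
 [1.635 1.631 1.644 1.634 1.637 1.637 1.645 1.639 1.644 1.629 1.627 1.564
  1.554 1.58  1.61  1.623]
 [1.638 1.64  1.636 1.64  1.638 1.635 1.634 1.632 1.631 1.627 1.554 1.563
  1.594 1.624 1.616 1.623]
 [1.639 1.641 1.631 1.638 1.64  1.637 1.622 1.628 1.628 1.553 1.589 1.605
  1.617 1.616 1.624 1.622]
 [1.637 1.632 1.519 1.551 1.62  1.61  1.626 1.555 1.556 1.586 1.624 1.612
  1.625 1.619 1.626 1.621]
 [1.639 1.637 1.524 1.521 1.617 1.613 1.56  1.576 1.602 1.625 1.613 1.62
  1.625 1.622 1.635 1.638]
 [1.642 1.638 1.64  1.627 1.519 1.575 1.608 1.627 1.623 1.618 1.617 1.625
  1.617 1.633 1.635 1.63 ]
 [1.637 1.638 1.553 1.579 1.609 1.618 1.616 1.621 1.619 1.626 1.619 1.633
  1.631 1.629 1.635 1.63 ]
 [1.626 1.636 1.638 1.629 1.615 1.619 1.624 1.617 1.623 1.616 1.626 1.636
  1.631 1.632 1.63  1.631]
 [1.631 1.629 1.63  1.63  1.634 1.623 1.613 1.621 1.632 1.631 1.631 1.637
  1.632 1.637 1.629 1.631]
 [1.628 1.633 1.629 1.632 1.631 1.629 1.623 1.629 1.632 1.633 1.625 1.632
  1.632 1.628 1.631 1.629]
 [1.634 1.631 1.633 1.631 1.633 1.634 1.634 1.631 1.63  1.632 1.631 1.628
  1.629 1.63  1.635 1.629]]
S cornerL near [0.4031 0.2396 0.012 ]
S screwL [0.4165 0.2446 0.012 ]
S screwR [0.4965 0.1234 0.012 ]
S red [0.4658 0.2053 0.085 ]
S tab [0.5322 0.1167 0.115 ]
S needle [0.4488 0.2386 0.089 ]
```

```bash
python3 - <<'E'
from h import *
d=load('top0'); s=load('side0')
print('tcp px',proj(d,[[.278,.56,.231],[.278,.56,.4]]),proj(s,[[.278,.56,.231]]))
for n,uv in dict(lamp=(55,120),lampL2=(60,140),tube=(180,112),tube2=(260,112),cable=(40,165),cable1=(42,170),cable3=(70,230),cable4=(78,265),cab5=(76,245),cab6=(324,200),cab7=(323,250),divL=(90,200),divL2=(97,250),divR=(334,220),warm=(112,160),warm2=(122,185),box=(150,183),blue=(136,172),green=(280,200),lamp2=(365,120),cabtop=(200,78),benchpin=(218,258),pins=(260,258)).items():
    r=[p3(d,uv[0]+i,uv[1]+j) for i in(-1,0,1) for j in(-1,0,1)]
    r=max(r,key=lambda a:a[2]); print(n,uv,r.round(3))
H=np.zeros((384,512))
for v in range(384):
    for u in range(512):
        if d['depth'][v,u]>0: H[v,u]=p3(d,u,v)[2]
np.save('pics/H.npy',H)
c=cv2.applyColorMap((np.clip(H,0,.6)/.6*255).astype(np.uint8),cv2.COLORMAP_JET)
cv2.imwrite('pics/H.png',cv2.resize(c,(768,576)))
E
```

```text
Still running in the background as job /tmp/bash_jobs.1000/828375d3a095 (pid 644). You'll get a notice when it ends.
```

```bash
kill -- -$(cat /tmp/bash_jobs.1000/828375d3a095/pid); cat /tmp/bash_jobs.1000/828375d3a095/stdout
sed -i "s/def load(tag): return np.load(f'pics\/{tag}.npz')/def load(tag): return dict(np.load(f'pics\/{tag}.npz'))/" h.py
python3 - <<'E'
from h import *
d=load('top0')
v,u=np.mgrid[0:384,0:512]
p=cv2.undistortPoints(np.stack([u,v],-1).reshape(-1,1,2).astype(float),d['camera_matrix'],d['dist_coeffs'])[:,0]
z=d['depth'].reshape(-1,1); P=np.hstack([p*z,z])@d['cam_to_world'][:3,:3].T+d['cam_to_world'][:3,3]
H=P[:,2].reshape(384,512)
np.save('pics/P.npy',P.reshape(384,512,3))
c=cv2.applyColorMap((np.clip(H,0,.6)/.6*255).astype(np.uint8),cv2.COLORMAP_JET)
cv2.imwrite('pics/H.png',cv2.resize(c,(768,576)))
E
```

```text
(no output)
```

View pics/H.png

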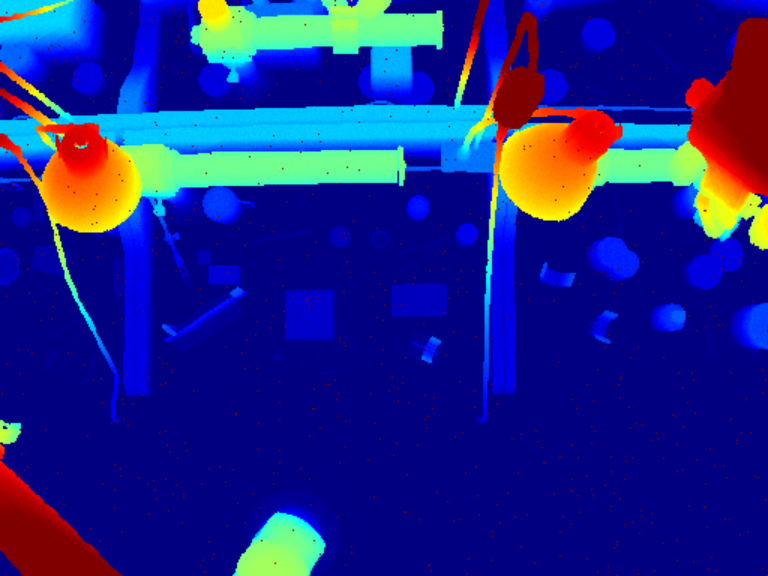

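```bash
cat >> h.py <<'E'
from scipy.spatial.transform import Rotation as Ro
O=np.array([.4766,.1935]); YF=np.array([-.547,.837]);XF=np.array([.837,.547])
def fx(P): P=np.asarray(P); q=P[:2]-O; return np.array([q@XF,q@YF,P[2]]).round(4)
E
python3 - <<'E'
from h import *
P=np.load('pics/P.npy')
for v in range(150,284,8):
    r=P[v,30:85]; j=np.argmax(r[:,2]); 
    print(v,30+j,r[j].round(3),end=' | ')
print()
# tab, post, clip regions
def reg(n,u0,v0,u1,v1,z0,z1):
    q=P[v0:v1,u0:u1].reshape(-1,3); q=q[(q[:,2]>z0)&(q[:,2]<z1)]
    print(n,len(q),q.mean(0).round(4),q.min(0).round(3),q.max(0).round(3)); return q
q=reg('tab',150,190,165,206,.1,.2); print(fx(q.mean(0)))
q=reg('cardtop',115,195,156,230,.075,.1); print(np.array([fx(a) for a in q]).mean(0), np.polyfit(q[:,1],q[:,0],1), YF[0]/YF[1])
q=reg('post',100,210,120,230,.1,.2); print(np.array([fx(a) for a in q]))
q=reg('clip',275,215,305,248,.07,.2); print(q.round(3).tolist())
d=load('top0')
print('piv',cp(d,335,297,250,200,9,.084),'h1',cp(d,370,238,250,200,9,.135),'h2',cp(d,312,360,250,200,9,.135))
print('plate ends',cp(d,222,250,250,200,9,.06),cp(d,382,322,250,200,9,.06))
for a in [(240,178),(180,322),(348,400),(420,262)]: print('foot',cp(d,*a,250,200,9,.01).round(4))
o=monitor.get_obs(); print(Ro.from_rotvec(o['tool_rot']).as_matrix().round(3))
E
```

```text
150 57 [0.629 0.308 0.408] | 158 36 [0.62  0.398 0.344] | 166 39 [ 0.399 -0.222  1.631] | 174 40 [0.579 0.397 0.316] | 182 45 [0.557 0.388 0.302] | 190 46 [0.537 0.393 0.281] | 198 50 [0.515 0.388 0.263] | 206 54 [0.493 0.385 0.24 ] | 214 59 [0.471 0.383 0.206] | 222 62 [0.448 0.385 0.177] | 230 66 [0.424 0.383 0.15 ] | 238 70 [0.399 0.38  0.123] | 246 74 [0.373 0.378 0.094] | 254 78 [0.347 0.372 0.072] | 262 75 [0.32  0.385 0.066] | 270 74 [0.294 0.385 0.074] | 278 74 [0.268 0.388 0.067] | 
tab 37 [0.5355 0.0987 0.1173] [0.527 0.089 0.103] [0.545 0.112 0.127]
[-0.0025 -0.1116  0.1173]
cardtop 95 [0.4908 0.1706 0.0817] [0.451 0.113 0.075] [0.527 0.235 0.095]
[-0.00061789 -0.02696632  0.08173158] [-0.64033439  0.60007102] -0.6535244922341698
post 36 [0.4572 0.2443 0.1151] [0.446 0.231 0.105] [0.469 0.259 0.127]
[[ 0.0292  0.0592  0.1104]
 [ 0.0268  0.0557  0.1135]
 [ 0.0248  0.0528  0.1144]
 [ 0.0233  0.0572  0.1258]
 [ 0.0218  0.0548  0.1247]
 [ 0.0214  0.0537  0.1178]
 [ 0.0213  0.0529  0.1095]
 [ 0.0225  0.061   0.1172]
 [ 0.0185  0.0558  0.1275]
 [ 0.0191  0.0558  0.116 ]
 [ 0.017
[... 3209 characters left out ...]
, 0.129], [0.393, -0.296, 0.126], [0.393, -0.299, 0.127], [0.393, -0.302, 0.125], [0.393, -0.306, 0.114], [0.39, -0.292, 0.131], [0.39, -0.295, 0.136], [0.39, -0.298, 0.133], [0.39, -0.301, 0.134], [0.39, -0.304, 0.137], [0.387, -0.298, 0.132], [0.387, -0.301, 0.133], [0.387, -0.304, 0.139]]
piv [ 0.41290719 -0.3068453   0.084     ] h1 [ 0.43231601 -0.31621425  0.135     ] h2 [ 0.39120976 -0.29595273  0.135     ]
plate ends [ 0.43030115 -0.26811143  0.06      ] [ 0.40403352 -0.32479167  0.06      ]
foot [ 0.4577 -0.2765  0.01  ]
foot [ 0.405  -0.2538  0.01  ]
foot [ 0.3757 -0.3152  0.01  ]
foot [ 0.4261 -0.3424  0.01  ]
[[ 0.896 -0.001  0.445]
 [-0.445 -0.002  0.896]
 [-0.    -1.    -0.002]]
```

```bash
cat >> h.py <<'E'
def plan(tp,yaw,claw,n,rnd=2):
    o=monitor.get_obs(); p=o['tool_pos'].copy(); R=Ro.from_rotvec(o['tool_rot'])
    tp=np.array(tp,float); y=np.radians(yaw)
    z=np.array([np.cos(y),np.sin(y),0]); yy=np.array([0,0,-1.]); x=np.cross(yy,z)
    Rt=Ro.from_matrix(np.stack([x,yy,z],1)); rows=[]
    for i in range(n):
        k=n-i
        dr=(R.inv()*Rt).as_rotvec()/k; ds=R.inv().apply(tp-p)*100/k
        dr=dr.round(3); ds=ds.round(rnd)
        p=p+R.apply(ds/100); R=R*Ro.from_rotvec(dr); rows+=[*dr.tolist(),*ds.tolist(),claw]
    print('max turn',max(map(abs,rows[0::7]+rows[1::7]+rows[2::7])),'shift',max(map(abs,rows[3::7]+rows[4::7]+rows[5::7])))
    print([0 if a==0 else a for a in rows]); print('end',p.round(4))
def fw(x,y,z): q=O+x*XF+y*YF; return [q[0],q[1],z]
def st():
    o=monitor.get_obs(); R=Ro.from_rotvec(o['tool_rot']).as_matrix()
    print('t',round(float(o['t']),2),'pos',o['tool_pos'].round(4),'F',o['contact_force'].round(1),'op',round(float(o['opening']),4),'yawz',np.degrees(np.arctan2(R[1,2],R[0,2])).round(2),'ydir',R[:,1].round(3),'fx',fx(o['tool_pos']),'q',o['q'].round(2))
E
python3 - <<'E'
from h import *
plan(fw(-.0020,-.1115,.20),33.2,.5,16)
E
```

```text
max turn 0.034 shift 3.28
[0, 0.033, 0, 2.73, 0.19, -1.86, 0.5, 0, 0.033, 0, 2.78, 0.19, -1.77, 0.5, 0, 0.033, 0, 2.84, 0.19, -1.67, 0.5, 0, 0.033, 0, 2.9, 0.19, -1.58, 0.5, 0, 0.033, 0, 2.95, 0.19, -1.48, 0.5, 0, 0.033, 0, 2.99, 0.19, -1.39, 0.5, 0, 0.033, 0, 3.04, 0.19, -1.29, 0.5, 0, 0.033, 0, 3.08, 0.19, -1.18, 0.5, 0, 0.033, 0, 3.12, 0.19, -1.08, 0.5, 0, 0.033, 0, 3.15, 0.19, -0.98, 0.5, 0, 0.033, 0, 3.18, 0.19, -0.88, 0.5, 0, 0.034, 0, 3.21, 0.19, -0.77, 0.5, 0, 0.033, 0, 3.23, 0.2, -0.66, 0.5, 0.001, 0.034, 0, 3.25, 0.19, -0.55, 0.5, 0, 0.033, 0, 3.26, 0.19, -0.44, 0.5, 0.001, 0.034, 0.001, 3.28, 0.2, -0.34, 0.5]
end [0.5359 0.0991 0.2   ]
```

Emit:
{"method": "servo_tool", "body": {"commands": [0, 0.033, 0, 2.73, 0.2, -1.86, 0.5, 0, 0.033, 0, 2.78, 0.2, -1.77, 0.5, 0, 0.033, 0, 2.84, 0.2, -1.67, 0.5, 0, 0.033, 0, 2.9, 0.2, -1.58, 0.5, 0, 0.033, 0, 2.95, 0.2, -1.48, 0.5, 0, 0.033, 0, 3.0, 0.2, -1.39, 0.5, 0, 0.033, 0, 3.04, 0.2, -1.29, 0.5, 0, 0.033, 0, 3.08, 0.2, -1.18, 0.5, 0, 0.033, 0, 3.12, 0.2, -1.08, 0.5, 0, 0.033, 0, 3.15, 0.2, -0.98, 0.5, 0, 0.033, 0, 3.18, 0.2, -0.88, 0.5, 0, 0.034, 0, 3.21, 0.2, -0.77, 0.5, 0, 0.033, 0, 3.23, 0.2, -0.66, 0.5, 0.001, 0.034, 0, 3.25, 0.2, -0.55, 0.5, 0, 0.033, 0, 3.26, 0.2, -0.44, 0.5, 0.001, 0.034, 0.001, 3.28, 0.2, -0.34, 0.5], "grip_force": 40}}

```text
t: 1.7
tool_pos: [0.535, 0.0799, 0.1886]
tool_rot: [-1.434, 0.791, -0.779]
contact_force: [-0.0, -0.5, -0.5]
opening: 0.0425
```

```bash
python3 - <<'E'
from h import *
st(); plan(fw(-.0020,-.1115,.15),33.2,.5,5)
E
```

```text
t 1.7 pos [0.535  0.0799 0.1886] F [-0.  -0.5 -0.5] op 0.0425 yawz 32.37 ydir [-0.011 -0.004 -1.   ] fx [-0.0133 -0.127   0.1886] q [ 0.01 -0.11  1.85 -0.    1.42 -0.55]
max turn 0.003 shift 0.78
[0.002, -0.003, 0, -0.31, 0.77, 0.23, 0.5, 0.002, -0.003, 0, -0.31, 0.77, 0.23, 0.5, 0.002, -0.003, -0.001, -0.31, 0.77, 0.23, 0.5, 0.003, -0.003, 0, -0.31, 0.77, 0.23, 0.5, 0.002, -0.002, -0.001, -0.32, 0.78, 0.23, 0.5]
end [0.5359 0.0991 0.15  ]
```

Emit:
{"method": "servo_tool", "body": {"commands": [0.002, -0.003, 0, -0.31, 0.77, 0.23, 0.5, 0.002, -0.003, 0, -0.31, 0.77, 0.23, 0.5, 0.002, -0.003, 0, -0.31, 0.77, 0.23, 0.5, 0.002, -0.003, 0, -0.31, 0.77, 0.23, 0.5, 0.002, -0.003, 0, -0.31, 0.77, 0.23, 0.5, 0, 0, 0, 0, 0, 0, 0.5]}}

```text
t: 2.3
tool_pos: [0.5345, 0.0997, 0.1445]
tool_rot: [-1.431, 0.778, -0.768]
contact_force: [0.5, -0.3, -0.1]
opening: 0.0426
```

```bash
python3 - <<'E'
from h import *
st(); plan(fw(-.0020,-.1115,.092),33.2,.5,6)
for n in('side','top'): snap(n,n+'1')
crop('top1',120,165,200,225,9,'e1'); crop('side1',200,90,290,170,8,'e2')
E
```

```text
t 2.3 pos [0.5345 0.0997 0.1445] F [ 0.5 -0.3 -0.1] op 0.0426 yawz 33.21 ydir [-0.006  0.001 -1.   ] fx [-0.0028 -0.1102  0.1445] q [ 0.05 -0.07  1.88  0.    1.33 -0.53]
max turn 0.001 shift 0.88
[0.001, 0, -0.001, 0.03, 0.88, 0.02, 0.5, 0.001, 0, -0.001, 0.02, 0.87, 0.02, 0.5, 0.001, 0, -0.001, 0.02, 0.88, 0.01, 0.5, 0.001, 0, 0, 0.02, 0.87, 0.02, 0.5, 0, 0, -0.001, 0.03, 0.88, 0.01, 0.5, 0.001, 0, 0, 0.02, 0.87, 0.01, 0.5]
end [0.5359 0.0991 0.092 ]
```

View pics/e2.png

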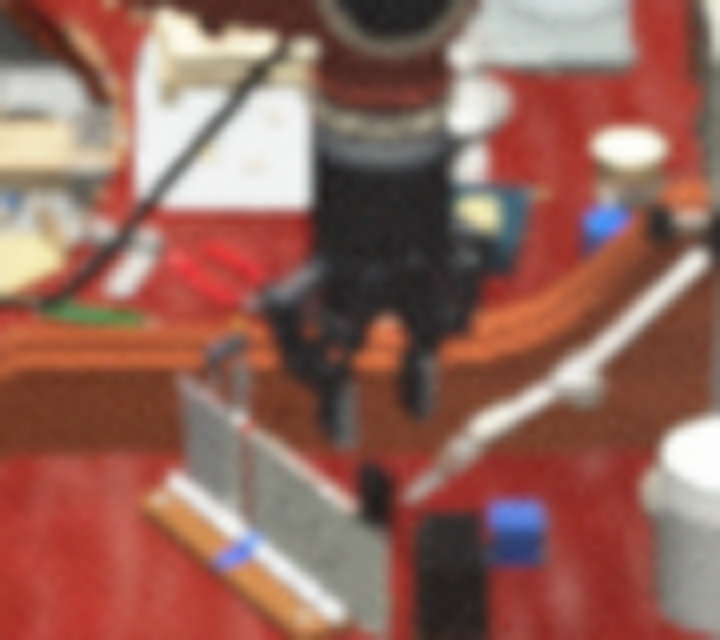

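View pics/e1.png

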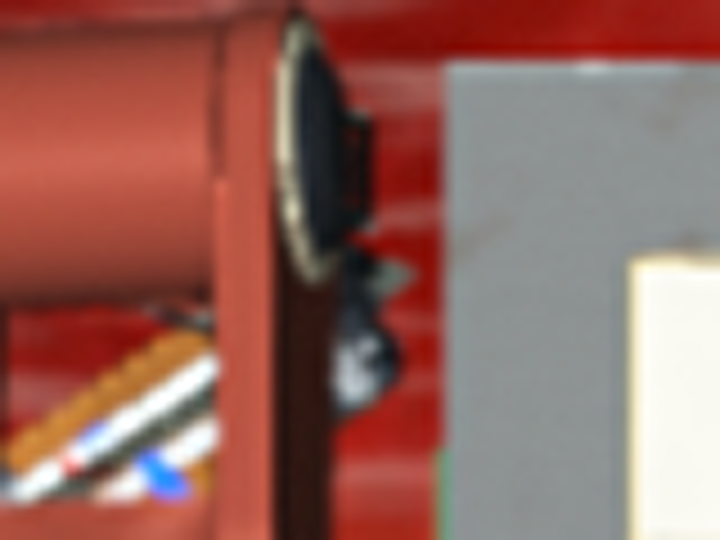

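```bash
python3 - <<'E'
from h import *
P=np.load('pics/P.npy')
for u,v in [(123,183),(121,180),(118,172),(114,160),(110,150)]:
    q=P[v-2:v+3,u-2:u+3].reshape(-1,3); print(q[np.argmax(q[:,2])].round(3), fx(q[np.argmax(q[:,2])]))
q=P[176:190,140:160].reshape(-1,3); print('box',np.percentile(q[:,2],95),q[q[:,2]>.02].mean(0))
E
```

```text
[0.581 0.233 0.047] [ 0.1088 -0.0239  0.0467]
[0.596 0.239 0.061] [ 0.1248 -0.0268  0.0611]
[0.616 0.241 0.081] [ 0.1428 -0.037   0.0809]
[0.657 0.254 0.095] [ 0.1842 -0.048   0.0952]
[0.686 0.262 0.117] [ 0.2127 -0.0577  0.1166]
box 0.05566027835404767 [0.57872414 0.13833753 0.05369094]
```

Emit:
{"method": "servo_tool", "body": {"commands": [0.001, 0, -0.001, 0.03, 0.88, 0.02, 0.5, 0.001, 0, -0.001, 0.02, 0.88, 0.02, 0.5, 0.001, 0, -0.001, 0.02, 0.88, 0.01, 0.5, 0.001, 0, 0, 0.02, 0.88, 0.02, 0.5, 0, 0, -0.001, 0.03, 0.88, 0.01, 0.5, 0.001, 0, 0, 0.02, 0.5, 0.01, 0.5, 0, 0, 0, 0, 0, 0, 0.5]}}

```text
t: 3.1
tool_pos: [0.5374, 0.0983, 0.0932]
tool_rot: [-1.427, 0.77, -0.776]
contact_force: [-0.2, 0.1, 0.9]
opening: 0.0427
```

```bash
python3 - <<'E'
from h import *
st()
snap('side','side2');crop('side2',200,90,290,170,8,'e3')
E
```

```text
t 3.1 pos [0.5374 0.0983 0.0932] F [-0.2  0.1  0.9] op 0.0427 yawz 33.16 ydir [ 0.004  0.    -1.   ] fx [-0.0012 -0.1129  0.0932] q [ 0.04 -0.01  1.92 -0.    1.23 -0.53]
```

View pics/e3.png

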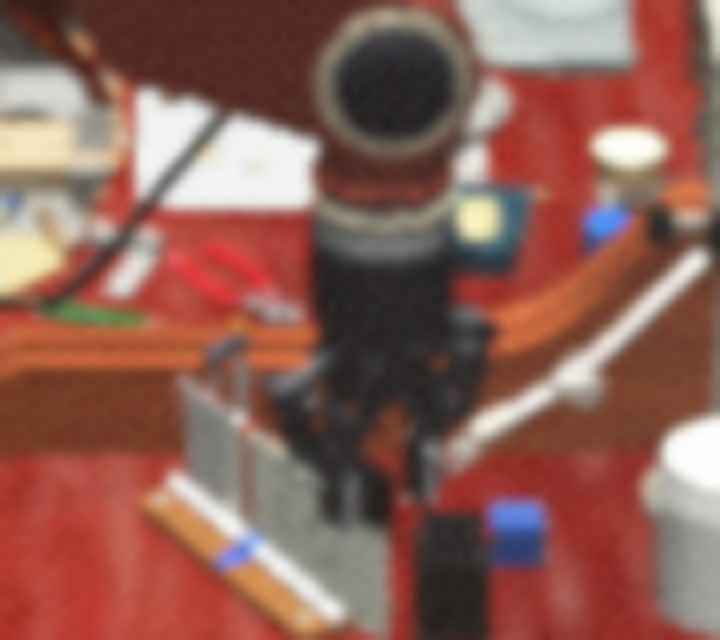

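Emit:
{"method": "servo_tool", "body": {"commands": [0, 0, 0, 0, 0, 0, 0.3, 0, 0, 0, 0, 0, 0, 0.2, 0, 0, 0, 0, 0, 0, 0.05, 0, 0, 0, 0, 0, 0, 0.05, 0, 0, 0, 0, 0, 0, 0.05], "grip_force": 30}}

```text
t: 3.65
tool_pos: [0.5372, 0.0976, 0.0945]
tool_rot: [-1.428, 0.771, -0.776]
contact_force: [-0.2, -0.5, -1.2]
opening: 0.0116
```

```bash
python3 - <<'E'
from h import *
st()
E
```

```text
t 3.65 pos [0.5372 0.0976 0.0945] F [-0.2 -0.5 -1.2] op 0.0116 yawz 33.14 ydir [ 0.003 -0.001 -1.   ] fx [-0.0017 -0.1134  0.0945] q [ 0.04 -0.01  1.92 -0.    1.23 -0.53]
```

Emit:
{"method": "servo_tool", "body": {"commands": [0, 0, 0, -0.3, 0, 0, 0.05, 0, 0, 0, -0.5, 0, 0, 0.05, 0, 0, 0, -0.5, 0, 0, 0.05, 0, 0, 0, -0.5, 0, 0, 0.05, 0, 0, 0, -0.5, 0, 0, 0.05, 0, 0, 0, -0.5, 0, 0, 0.05, 0, 0, 0, -0.5, 0, 0, 0.05, 0, 0, 0, -0.3, 0, 0, 0.05, 0, 0, 0, 0, 0, 0, 0.05, 0, 0, 0, 0, 0, 0, 0.05]}}

```text
t: 4.65
tool_pos: [0.516, 0.1303, 0.0944]
tool_rot: [-1.429, 0.769, -0.777]
contact_force: [0.8, -1.7, -1.2]
opening: 0.0113
```

```bash
python3 - <<'E'
from h import *
st()
snap('side','side3');crop('side3',210,110,260,165,11,'e4')
snap('top','top3');crop('top3',100,180,160,240,10,'e5')
E
```

```text
t 4.65 pos [0.516  0.1303 0.0944] F [ 0.8 -1.7 -1.2] op 0.0113 yawz 33.17 ydir [ 0.005 -0.003 -1.   ] fx [-0.0016 -0.0744  0.0944] q [ 0.11 -0.04  1.95 -0.    1.23 -0.47]
```

View pics/e4.png

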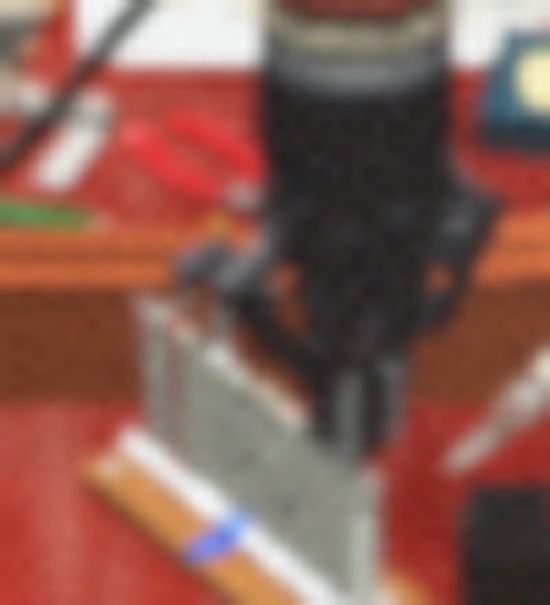

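View pics/e5.png

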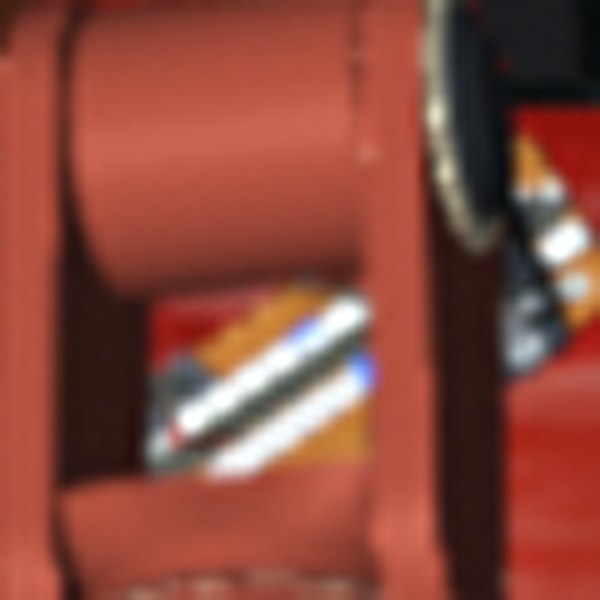

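```bash
python3 - <<'E'
from h import *
crop('side3',218,128,242,152,24,'f1'); crop('side0',218,128,242,152,24,'f0')
a=cv2.imread('pics/f0.png');b=cv2.imread('pics/f1.png');c=np.hstack([a,b]);cv2.imwrite('pics/f.png',cv2.resize(c,(800,400)))
crop('top3',108,215,128,230,30,'f2')
E
```

```text
(no output)
```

View pics/f.png

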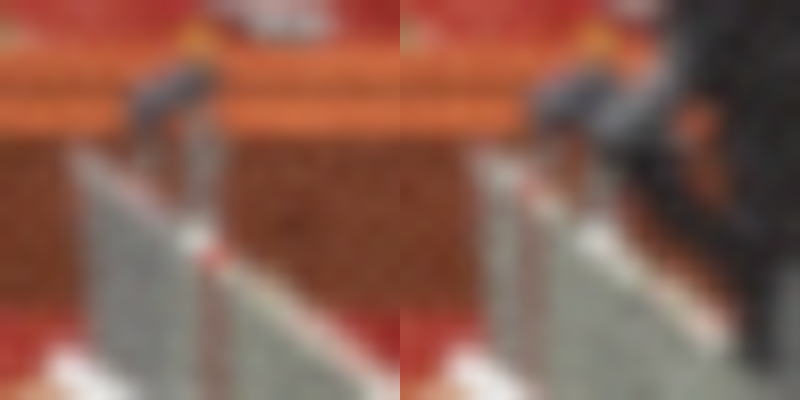

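View pics/f2.png

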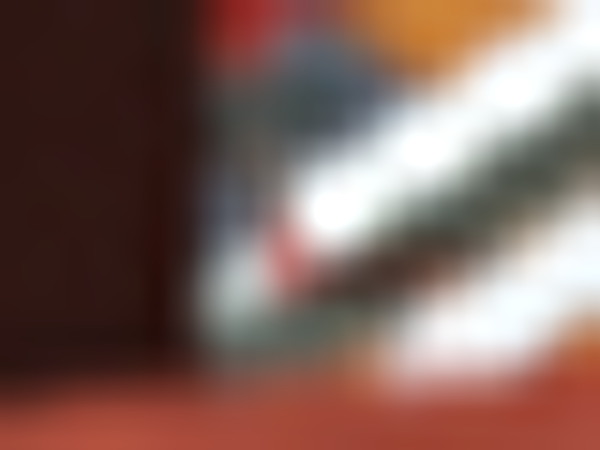

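```bash
python3 - <<'E'
from h import *
d=load('top0');s=load('side0')
def px(x,y,u0,v0,k): return np.array([u0+(x+.5)/k-.5,v0+(y+.5)/k-.5])
def F(x,y,z): return fw(x,y,z)
# residuals of fixture model in side and top
for n,m,a,b in [('cornerL',(-.032,.085,.012),px(303,578,104,205,18),px(30,365,215,125,13)),
              ('cornerR',(-.032,-.085,.012),px(380,340,135,185,14),px(318,580,215,125,13)),
              ('tabtop',(-.0015,-.1115,.119),px(316,138,135,185,14),px(408,300,215,125,13)),
              ('red',(-.0015,.0112,.085),px(433,208,104,205,18),px(205,238,215,125,13)),]:
    print(n,'top',(a-proj(d,[F(*m)])[0]).round(2),'side',(b-proj(s,[F(*m)])[0]).round(2))
for y in (.045,.05,.055):
  for nm,m in [('tip',(-.0015,y,.089)),('armend',(-.0015,y,.115)),('arm20',(.02,y,.115)),('edge',(-.0015,y,.085)),('foot',(.02,y,.014)),('cap',(.02,y,.125))]:
    t=proj(d,[F(*m)])[0]; q=proj(s,[F(*m)])[0]
    print(y,nm,'d1',((t-[104,205]+.5)*18-.5).round(0),'d2',((q-[215,125]+.5)*13-.5).round(0))
E
```

```text
cornerL top [ 0.2  -0.07] side [-0.08  0.88]
cornerR top [-0.2   0.06] side [1.34 0.06]
tabtop top [0.2  0.39] side [-1.13 -1.38]
red top [ 0. -0.] side [-0.77 -0.38]
0.045 tip d1 [272. 312.] d2 [161. 190.]
0.045 armend d1 [229. 307.] d2 [159. 125.]
0.045 arm20 d1 [166. 205.] d2 [211. 107.]
0.045 edge d1 [278. 312.] d2 [161. 200.]
0.045 foot d1 [326. 229.] d2 [215. 355.]
0.045 cap d1 [149. 202.] d2 [211.  82.]
0.05 tip d1 [249. 327.] d2 [153. 184.]
0.05 armend d1 [206. 322.] d2 [151. 119.]
0.05 arm20 d1 [143. 220.] d2 [203. 101.]
0.05 edge d1 [255. 328.] d2 [153. 194.]
0.05 foot d1 [304. 243.] d2 [207. 348.]
0.05 cap d1 [125. 218.] d2 [203.  75.]
0.055 tip d1 [226. 342.] d2 [145. 178.]
0.055 armend d1 [183. 338.] d2 [143. 112.]
0.055 arm20 d1 [119. 236.] d2 [195.  95.]
0.055 edge d1 [232. 343.] d2 [145. 188.]
0.055 foot d1 [282. 258.] d2 [199. 342.]
0.055 cap d1 [102. 234.] d2 [195.  69.]
```

```bash
python3 - <<'E'
from h import *
im=cv2.imread('pics/top0.png')[208:230,106:132]
cv2.imwrite('pics/g1.png',cv2.resize(im,None,fx=30,fy=27,interpolation=cv2.INTER_NEAREST))
im=cv2.imread('pics/side0.png')[126:150,218:244]
cv2.imwrite('pics/g2.png',cv2.resize(im,None,fx=30,fy=25,interpolation=cv2.INTER_NEAREST))
E
```

```text
(no output)
```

View pics/g1.png

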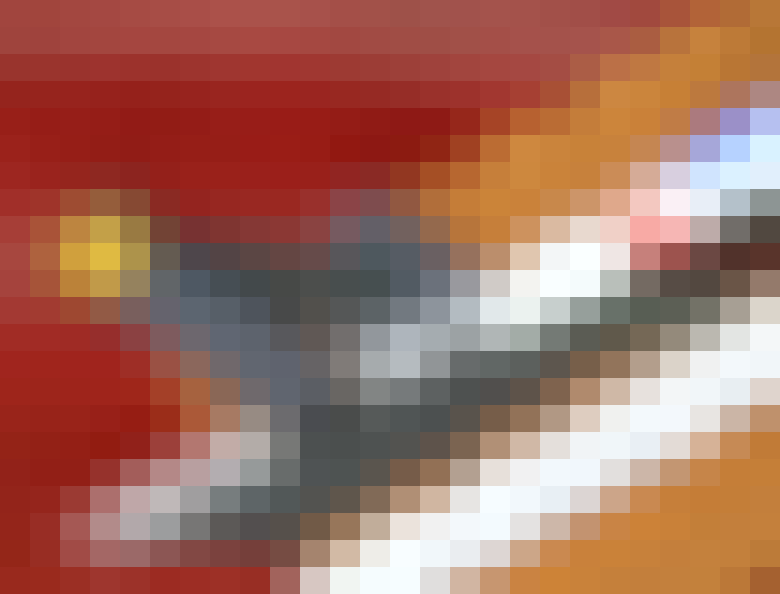

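View pics/g2.png

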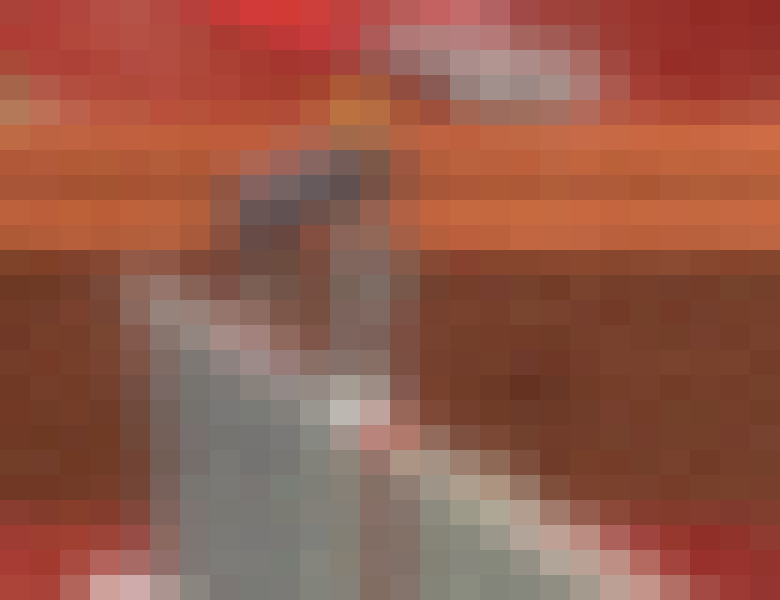

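Emit:
{"method": "servo_tool", "body": {"commands": [0, 0, 0, 0.25, 0, 0, 0.05, 0, 0, 0, 0.2, 0, 0, 0.05, 0, 0, 0, 0, 0, 0, 0.05, 0, 0, 0, 0, 0, 0, 0.05]}}

```text
t: 5.15
tool_pos: [0.5182, 0.127, 0.0944]
tool_rot: [-1.428, 0.772, -0.775]
contact_force: [-2.2, 0.6, -0.4]
opening: 0.0116
```

```bash
python3 - <<'E'
from h import *
st()
A=np.mean([viewer.get_image('side')['frame'].astype(float) for _ in range(8)],0)
np.save('pics/sideA4.npy',A)
im=A[126:150,218:244,::-1].astype(np.uint8)
cv2.imwrite('pics/g3.png',cv2.resize(im,None,fx=30,fy=25,interpolation=cv2.INTER_NEAREST))
E
```

```text
t 5.15 pos [0.5182 0.127  0.0944] F [-2.2  0.6 -0.4] op 0.0116 yawz 33.13 ydir [ 0.003 -0.    -1.   ] fx [-0.0016 -0.0784  0.0944] q [ 0.1  -0.04  1.95 -0.    1.23 -0.48]
```

View pics/g3.png

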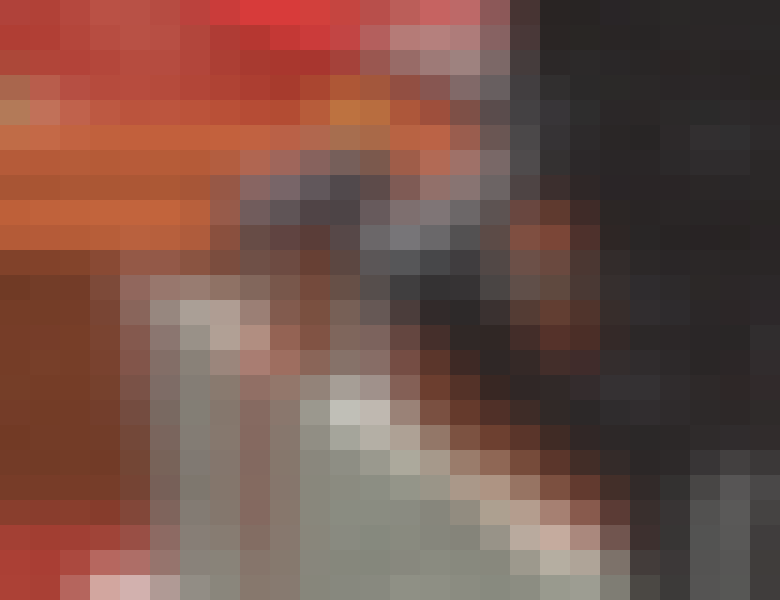

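```bash
python3 - <<'E'
from h import *
A=np.load('pics/sideA4.npy'); B=load('side0')['frame'].astype(float)
np.set_printoptions(linewidth=200)
red=lambda I:I[:,:,0]-I[:,:,1]
print('cols',np.arange(222,234))
for v in range(132,150): print(v,red(A)[v,222:234].round(0),'|',red(B)[v,222:236].round(0))
print('lum')
for v in range(132,143): print(v,A[v,222:234].mean(1).round(0),'|',B[v,222:236].mean(1).round(0))
E
```

```text
cols [222 223 224 225 226 227 228 229 230 231 232 233]
132 [91. 90. 90. 85. 73. 58. 37. 22. 34. 66. 71. 47.] | [89. 87. 89. 85. 71. 56. 34. 23. 36. 70. 87. 89. 90. 92.]
133 [85. 84. 80. 63. 35. 18. 10.  7. 19. 36. 34. 20.] | [84. 82. 79. 61. 35. 18. 13. 16. 39. 67. 82. 84. 84. 85.]
134 [93. 94. 88. 59. 20. 11. 12.  9. 13. 15. 11.  5.] | [92. 90. 85. 57. 21. 17. 28. 31. 53. 81. 94. 92. 93. 94.]
135 [88. 87. 83. 58. 28. 27. 29. 15.  4.  2.  2.  2.] | [85. 85. 79. 56. 27. 33. 53. 38. 42. 71. 87. 92. 89. 91.]
136 [59. 57. 54. 46. 31. 34. 40. 21.  4. -0.  0.  2.] | [57. 56. 55. 47. 32. 33. 45. 27. 26. 44. 60. 68. 63. 65.]
137 [42. 34. 27. 29. 27. 33. 42. 23.  8.  2.  2.  3.] | [39. 32. 37. 42. 29. 31. 39. 21. 17. 33. 50. 54. 56. 52.]
138 [36. 16. 10. 18. 27. 39. 42. 23. 14. 14.  8.  3.] | [34. 18. 22. 32. 34. 37. 39. 25. 23. 41. 53. 54. 54. 52.]
139 [43. 20.  8. 18. 35. 49. 45. 25. 25. 31. 22.  8.] | [43. 18. 13. 25. 33. 38. 42. 25. 27. 45. 53. 53. 54. 55.]
140 [45. 21.  8. 20. 44. 49. 36. 20. 26. 40. 37. 21.] | [42. 21.  5. 12. 17. 27. 27. 21. 24. 43. 54. 54. 52. 53.]
141 [41. 18.  6. 16
[... 1850 characters left out ...]

138 [110. 138. 160. 160. 133. 100.  89. 101.  92.  66.  45.  43.] | [112. 135. 134. 125. 115.  95.  88. 105. 110.  91.  76.  78.  74.  79.]
139 [100. 123. 145. 162. 150. 111.  94. 107. 106.  78.  53.  42.] | [ 99. 121. 137. 147. 139. 114.  96. 106. 104.  89.  78.  74.  73.  72.]
140 [ 97. 115. 129. 138. 137. 122. 109. 118. 116.  88.  63.  47.] | [ 94. 111. 120. 133. 144. 132. 117. 117. 116.  90.  76.  73.  74.  71.]
141 [ 92. 112. 125. 124. 120. 125. 134. 158. 149. 105.  73.  58.] | [ 87. 109. 115. 120. 130. 140. 140. 156. 144. 100.  77.  72.  67.  62.]
142 [ 86. 108. 125. 121. 112. 122. 150. 189. 184. 135.  89.  68.] | [ 83. 101. 113. 120. 121. 127. 148. 183. 170. 115.  85.  75.  70.  70.]
```

Emit:
{"method": "servo_tool", "body": {"commands": [0, 0, 0, 0, 0, 0, 0.5, 0, 0, 0, 0, 0, 0, 0.5, 0, 0, 0, 0, 0, 0, 0.5, 0, 0, 0, 0, -1, 0, 0.5, 0, 0, 0, 0, -2, 0, 0.5, 0, 0, 0, 0, -3, 0, 0.5, 0, 0, 0, 0, -3, 0, 0.5, 0, 0, 0, 0, -2, 0, 0.7, 0, 0, 0, 0, 0, 0, 0.7]}}

```text
t: 6.45
tool_pos: [0.519, 0.1268, 0.2129]
tool_rot: [-1.426, 0.767, -0.778]
contact_force: [0.0, -0.4, -0.2]
opening: 0.0599
```

```bash
python3 - <<'E'
from h import *
st()
plan([.412,-.306,.22],-25.7,.85,16)
E
```

```text
t 6.45 pos [0.519  0.1268 0.2129] F [ 0.  -0.4 -0.2] op 0.0599 yawz 33.18 ydir [ 0.008 -0.001 -1.   ] fx [-0.001  -0.0791  0.2129] q [ 0.1  -0.16  1.85 -0.    1.45 -0.48]
max turn 0.065 shift 2.79
[0, 0.064, 0, 1.9, -0.05, -2.04, 0.85, -0.001, 0.064, 0, 2.02, -0.05, -1.91, 0.85, -0.001, 0.064, 0, 2.14, -0.05, -1.78, 0.85, 0, 0.064, 0, 2.25, -0.04, -1.64, 0.85, -0.001, 0.064, 0, 2.35, -0.04, -1.49, 0.85, 0, 0.064, 0, 2.44, -0.04, -1.34, 0.85, -0.001, 0.064, 0, 2.53, -0.04, -1.18, 0.85, 0, 0.064, 0, 2.6, -0.04, -1.02, 0.85, -0.001, 0.064, 0, 2.65, -0.04, -0.85, 0.85, 0, 0.065, 0, 2.7, -0.04, -0.68, 0.85, -0.001, 0.064, 0, 2.74, -0.04, -0.5, 0.85, 0, 0.065, 0, 2.77, -0.04, -0.32, 0.85, -0.001, 0.064, 0, 2.78, -0.04, -0.14, 0.85, -0.001, 0.065, 0, 2.79, -0.04, 0.03, 0.85, 0, 0.064, 0.001, 2.78, -0.04, 0.22, 0.85, -0.001, 0.065, 0, 2.76, -0.05, 0.39, 0.85]
end [ 0.412 -0.306  0.22 ]
```

Emit:
{"method": "servo_tool", "body": {"commands": [0, 0.064, 0, 1.9, -0.05, -2.04, 0.85, -0.001, 0.064, 0, 2.02, -0.05, -1.91, 0.85, -0.001, 0.064, 0, 2.14, -0.05, -1.78, 0.85, 0, 0.064, 0, 2.25, -0.04, -1.64, 0.85, -0.001, 0.064, 0, 2.35, -0.04, -1.49, 0.85, 0, 0.064, 0, 2.44, -0.04, -1.34, 0.85, -0.001, 0.064, 0, 2.53, -0.04, -1.18, 0.85, 0, 0, 0, 0, 0, 0, 0.85]}}

```text
t: 7.25
tool_pos: [0.4675, -0.0677, 0.2114]
tool_rot: [-1.262, 1.122, -1.125]
contact_force: [0.4, 0.1, -0.5]
opening: 0.0725
```

```bash
python3 - <<'E'
from h import *
st()
A=np.mean([viewer.get_image('top')['frame'].astype(float) for _ in range(8)],0); np.save('pics/topA5.npy',A)
S=np.mean([viewer.get_image('side')['frame'].astype(float) for _ in range(8)],0); np.save('pics/sideA5.npy',S)
im=A[208:230,106:132,::-1].astype(np.uint8)
cv2.imwrite('pics/g4.png',cv2.resize(im,None,fx=30,fy=27,interpolation=cv2.INTER_NEAREST))
im=S[126:150,218:244,::-1].astype(np.uint8)
cv2.imwrite('pics/g5.png',cv2.resize(im,None,fx=30,fy=25,interpolation=cv2.INTER_NEAREST))
E
```

```text
t 7.25 pos [ 0.4675 -0.0677  0.2114] F [ 0.4  0.1 -0.5] op 0.0725 yawz 6.64 ydir [ 0.001 -0.001 -1.   ] fx [-0.1505 -0.2137  0.2114] q [-0.3  -0.31  1.98 -0.    1.48 -0.42]
```

View pics/g4.png

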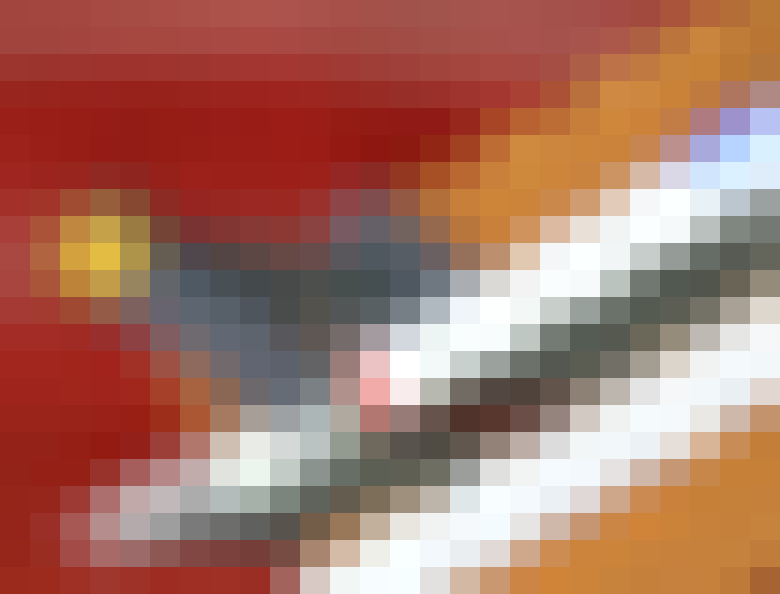

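View pics/g5.png

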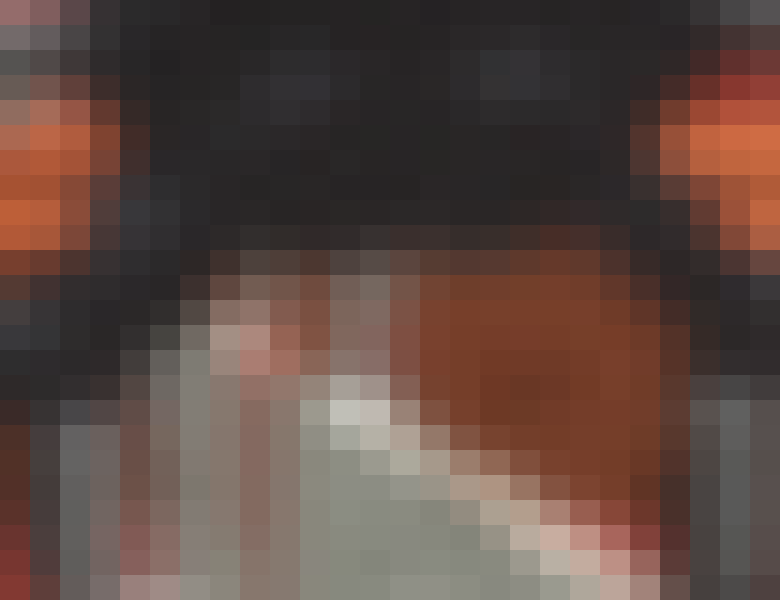

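```bash
python3 - <<'E'
from h import *
plan([.412,-.306,.21],-25.7,.85,10)
E
```

```text
max turn 0.057 shift 2.47
[0, 0.057, 0, 2.32, 0.02, -0.85, 0.85, 0, 0.057, 0, 2.36, 0.03, -0.72, 0.85, 0, 0.057, 0, 2.4, 0.02, -0.58, 0.85, 0, 0.057, 0, 2.43, 0.03, -0.44, 0.85, 0, 0.057, 0, 2.45, 0.02, -0.3, 0.85, 0, 0.057, 0, 2.47, 0.03, -0.16, 0.85, -0.001, 0.057, 0, 2.47, 0.02, -0.02, 0.85, 0, 0.057, 0, 2.47, 0.03, 0.12, 0.85, -0.001, 0.057, 0, 2.46, 0.02, 0.25, 0.85, 0, 0.056, 0, 2.44, 0.03, 0.4, 0.85]
end [ 0.412  -0.3061  0.21  ]
```

Emit:
{"method": "servo_tool", "body": {"commands": [0, 0.057, 0, 2.32, 0.02, -0.85, 0.85, 0, 0.057, 0, 2.36, 0.03, -0.72, 0.85, 0, 0.057, 0, 2.4, 0.02, -0.58, 0.85, 0, 0.057, 0, 2.43, 0.03, -0.44, 0.85, 0, 0.057, 0, 2.45, 0.02, -0.3, 0.85, 0, 0.057, 0, 2.47, 0.03, -0.16, 0.85, 0, 0.057, 0, 2.47, 0.02, -0.02, 0.85, 0, 0.057, 0, 2.47, 0.03, 0.12, 0.85, 0, 0.057, 0, 2.46, 0.02, 0.25, 0.85, 0, 0.056, 0, 2.2, 0.03, 0.4, 0.85, 0, 0, 0, 0, 0, 0, 0.85]}}

```text
t: 9.15
tool_pos: [0.4088, -0.3125, 0.2104]
tool_rot: [-0.946, 1.543, -1.549]
contact_force: [0.4, 0.3, 0.2]
opening: 0.0723
```

```bash
python3 - <<'E'
from h import *
st()
plan([.412,-.306,.145],-25.7,.85,5)
snap('side','s6');snap('top','t6');crop('s6',180,170,270,255,7,'h1');crop('t6',240,190,330,265,8,'h2')
E
```

```text
t 9.15 pos [ 0.4088 -0.3125  0.2104] F [0.4 0.3 0.2] op 0.0723 yawz -26.94 ydir [ 0.004 -0.002 -1.   ] fx [-0.3336 -0.3864  0.2104] q [-0.8  -0.21  1.89  0.    1.45 -0.33]
max turn 0.005 shift 1.31
[-0.001, -0.004, 0, -0.14, 1.31, -0.01, 0.85, -0.001, -0.004, 0, -0.15, 1.31, 0, 0.85, -0.001, -0.005, 0, -0.14, 1.31, 0, 0.85, -0.001, -0.004, 0, -0.15, 1.31, 0, 0.85, 0, -0.005, 0, -0.14, 1.3, -0.01, 0.85]
end [ 0.412 -0.306  0.145]
```

View pics/h1.png

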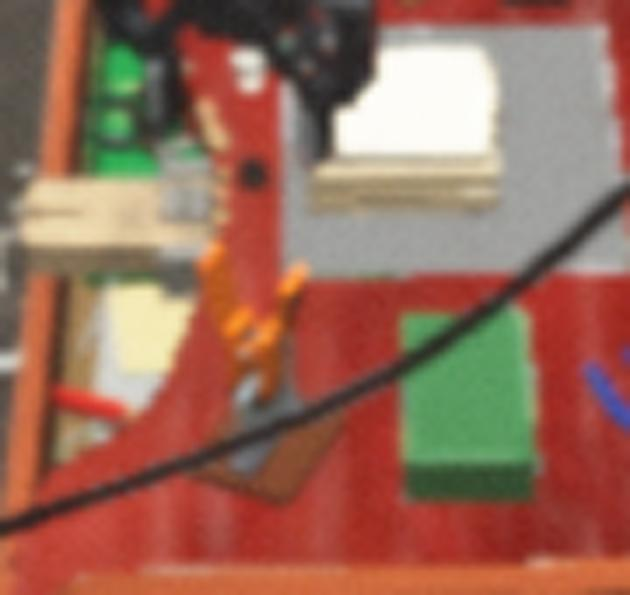

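View pics/h2.png

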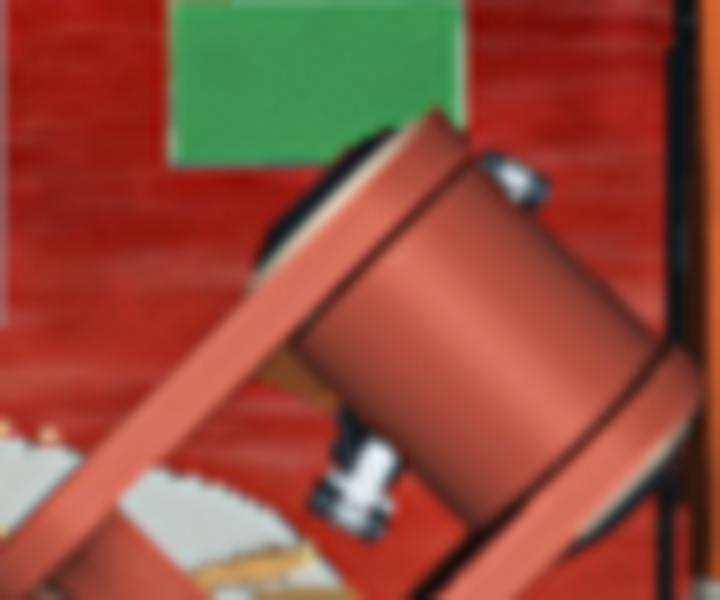

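```bash
python3 - <<'E'
from h import *
P=np.load('pics/P.npy')
for v in range(170,284,8):
    r=P[v,315:332]; r=r[(r[:,2]<1)]; j=np.argmax(r[:,2]); print(v,r[j].round(3),end=' | ')
print()
d=load('t6');
for u in range(300,334,3):
  for v in (228,236,244,250): 
    q=p3(d,u,v); print((u,v),q.round(3),end=' ')
  print()
E
```

```text
170 [ 0.585 -0.413  0.271] | 178 [ 0.565 -0.413  0.246] | 186 [ 0.545 -0.412  0.221] | 194 [ 0.523 -0.413  0.21 ] | 202 [ 0.501 -0.416  0.19 ] | 210 [ 0.478 -0.415  0.167] | 218 [ 0.455 -0.42   0.152] | 226 [ 0.431 -0.421  0.139] | 234 [ 0.407 -0.417  0.121] | 242 [ 0.382 -0.421  0.112] | 250 [ 0.357 -0.42   0.111] | 258 [ 0.332 -0.422  0.094] | 266 [ 0.306 -0.42   0.082] | 274 [ 0.28  -0.424  0.073] | 282 [ 0.175 -0.501 -0.792] | 
(300, 228) [ 0.419 -0.312  0.529] (300, 236) [ 0.401 -0.312  0.528] (300, 244) [ 0.383 -0.312  0.524] (300, 250) [ 0.369 -0.313  0.517] 
(303, 228) [ 0.419 -0.319  0.528] (303, 236) [ 0.401 -0.319  0.531] (303, 244) [ 0.383 -0.319  0.529] (303, 250) [ 0.369 -0.319  0.522] 
(306, 228) [ 0.419 -0.326  0.527] (306, 236) [ 0.401 -0.326  0.529] (306, 244) [ 0.383 -0.326  0.524] (306, 250) [ 0.369 -0.326  0.521] 
(309, 228) [ 0.419 -0.334  0.516] (309, 236) [ 0.401 -0.333  0.526] (309, 244) [ 0.383 -0.332  0.529] (309, 250) [ 0.369 -0.331  0.534] 
(312, 228) [ 0.419 -0.34   0.52 ] (312, 236) [ 0.4   -0.34   0.525] (312, 244) [ 0.383 -0.339  0.528] (312, 250) [ 0
[... 278 characters left out ...]
 -0.352  0.531] 
(321, 228) [ 0.428 -0.427 -0.006] (321, 236) [ 0.4   -0.362  0.512] (321, 244) [ 0.382 -0.359  0.531] (321, 250) [ 0.368 -0.361  0.513] 
(324, 228) [ 0.425 -0.418  0.135] (324, 236) [ 0.4   -0.368  0.517] (324, 244) [ 0.382 -0.367  0.521] (324, 250) [ 0.357 -0.421  0.102] 
(327, 228) [ 0.427 -0.442  0.033] (327, 236) [ 0.4   -0.376  0.507] (327, 244) [ 0.374 -0.441  0.026] (327, 250) [ 0.354 -0.443  0.016] 
(330, 228) [ 0.426 -0.448  0.056] (330, 236) [ 0.4   -0.447  0.059] (330, 244) [ 0.375 -0.446  0.061] (330, 250) [ 0.355 -0.446  0.061] 
(333, 228) [ 0.426 -0.457  0.06 ] (333, 236) [ 0.4   -0.456  0.063] (333, 244) [ 0.375 -0.455  0.067] (333, 250) [ 0.355 -0.456  0.059]
```

Emit:
{"method": "servo_tool", "body": {"commands": [0, -0.004, 0, -0.14, 1.31, -0.01, 0.85, -0.001, -0.004, 0, -0.15, 1.31, 0, 0.85, -0.001, -0.005, 0, -0.14, 1.31, 0, 0.85, -0.001, -0.004, 0, -0.15, 1.31, 0, 0.85, 0, -0.005, 0, -0.14, 1.2, -0.01, 0.85, 0, 0, 0, 0, 0, 0, 0.85]}}

```text
t: 9.85
tool_pos: [0.4128, -0.2985, 0.138]
tool_rot: [-0.968, 1.526, -1.518]
contact_force: [0.5, 0.5, -0.2]
opening: 0.0725
```

```bash
python3 - <<'E'
from h import *
st()
plan([.412,-.306,.101],-25.7,.85,5)
snap('side','s7');snap('top','t7');crop('s7',180,160,270,245,7,'h1');crop('t7',240,190,330,265,8,'h2')
print('piv',proj(load('t7'),[[.412,-.306,.137]]))
E
```

```text
t 9.85 pos [ 0.4128 -0.2985  0.138 ] F [ 0.5  0.5 -0.2] op 0.0725 yawz -25.0 ydir [-0.001  0.005 -1.   ] fx [-0.3225 -0.3769  0.138 ] q [-0.77 -0.15  1.97  0.    1.33 -0.34]
max turn 0.003 shift 0.74
[0.001, 0.002, -0.001, 0.15, 0.74, 0.05, 0.85, 0, 0.003, -0.001, 0.14, 0.74, 0.05, 0.85, 0.001, 0.002, -0.001, 0.14, 0.74, 0.05, 0.85, 0, 0.003, 0, 0.15, 0.74, 0.05, 0.85, 0.001, 0.002, -0.001, 0.14, 0.74, 0.05, 0.85]
end [ 0.412 -0.306  0.101]
piv [[287.45726501 232.68950983]]
```

View pics/h1.png

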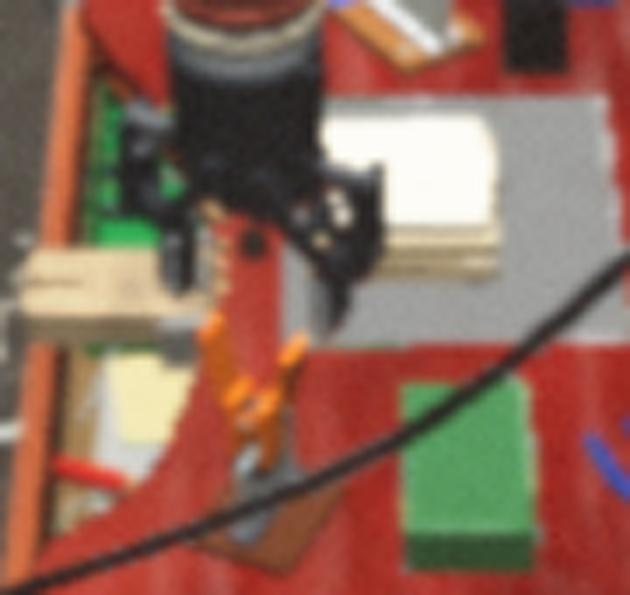

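Emit:
{"method": "servo_tool", "body": {"commands": [0.001, 0.002, -0.001, 0.15, 0.74, 0.05, 0.85, 0, 0.003, -0.001, 0.14, 0.74, 0.05, 0.85, 0.001, 0.002, -0.001, 0.14, 0.74, 0.05, 0.85, 0, 0.003, 0, 0.15, 0.7, 0.05, 0.85, 0, 0.002, 0, 0.1, 0.5, 0.04, 0.85, 0, 0, 0, 0, 0, 0, 0.85]}}

```text
t: 10.55
tool_pos: [0.414, -0.3092, 0.1054]
tool_rot: [-0.959, 1.526, -1.539]
contact_force: [0.0, 0.1, -0.4]
opening: 0.0725
```

```bash
python3 - <<'E'
from h import *
st()
plan([.412,-.306,.101],-25.7,.85,1)
snap('side','s7');crop('s7',180,160,270,245,7,'h1')
E
```

```text
t 10.55 pos [ 0.414  -0.3092  0.1054] F [ 0.   0.1 -0.4] op 0.0725 yawz -25.82 ydir [ 0.005 -0.005 -1.   ] fx [-0.3274 -0.3865  0.1054] q [-0.79 -0.1   1.98  0.    1.25 -0.34]
max turn 0.007 shift 0.43
[-0.007, -0.002, 0.002, -0.2, 0.43, -0.32, 0.85]
end [ 0.412 -0.306  0.101]
```

View pics/h1.png

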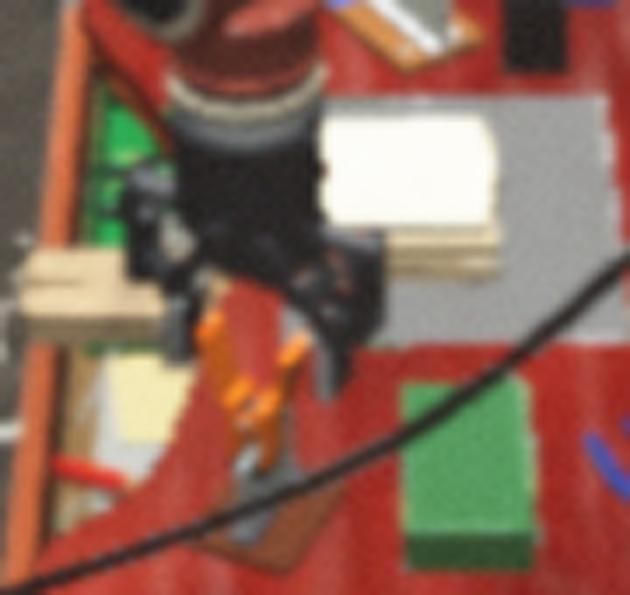

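Emit:
{"method": "servo_tool", "body": {"commands": [-0.004, 0, 0, -0.15, 0.2, -0.25, 0.85, 0, 0, 0, 0, 0, 0, 0.75, 0, 0, 0, 0, 0, 0, 0.65], "grip_force": 40}}

```text
t: 10.9
tool_pos: [0.4127, -0.3069, 0.1043]
tool_rot: [-0.961, 1.529, -1.537]
contact_force: [-0.3, 0.5, 1.2]
opening: 0.0559
```

```bash
python3 - <<'E'
from h import *
st()
plan([.412,-.306,.101],-25.7,.6,1)
snap('side','s8');crop('s8',200,190,240,235,13,'h1')
E
```

```text
t 10.9 pos [ 0.4127 -0.3069  0.1043] F [-0.3  0.5  1.2] op 0.0559 yawz -25.81 ydir [ 0.002 -0.004 -1.   ] fx [-0.3272 -0.3839  0.1043] q [-0.78 -0.1   1.98 -0.    1.25 -0.33]
max turn 0.004 shift 0.33
[-0.004, -0.002, 0.003, -0.05, 0.33, -0.11, 0.6]
end [ 0.412 -0.306  0.101]
```

View pics/h1.png

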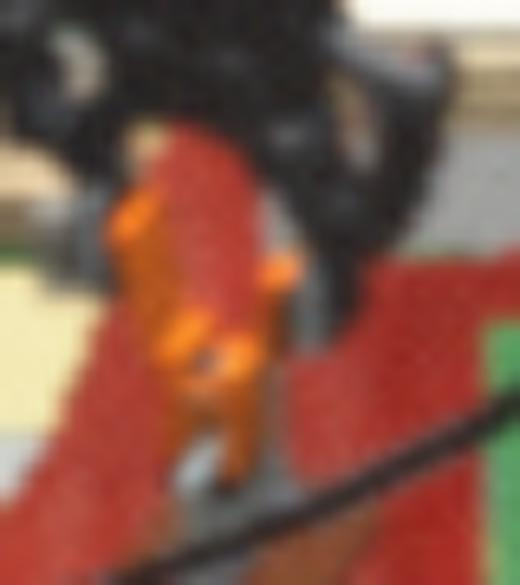

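Emit:
{"method": "servo_tool", "body": {"commands": [0, 0, 0, 0, 0.1, -0.05, 0.58, 0, 0, 0, 0, 0, 0, 0.52, 0, 0, 0, 0, 0, 0, 0.46, 0, 0, 0, 0, 0, 0, 0.4, 0, 0, 0, 0, 0, 0, 0.35, 0, 0, 0, 0, 0, 0, 0.25, 0, 0, 0, 0, 0, 0, 0.25, 0, 0, 0, 0, 0, 0, 0.25], "grip_force": 40}}

```text
t: 11.75
tool_pos: [0.4123, -0.3066, 0.1032]
tool_rot: [-0.961, 1.528, -1.537]
contact_force: [-0.6, -0.1, -1.1]
opening: 0.0292
```

```bash
python3 - <<'E'
from h import *
st()
snap('side','s9');crop('s9',200,190,240,235,13,'h1')
E
```

```text
t 11.75 pos [ 0.4123 -0.3066  0.1032] F [-0.6 -0.1 -1.1] op 0.0292 yawz -25.81 ydir [ 0.003 -0.004 -1.   ] fx [-0.3273 -0.3834  0.1032] q [-0.78 -0.1   1.99 -0.    1.25 -0.33]
```

View pics/h1.png

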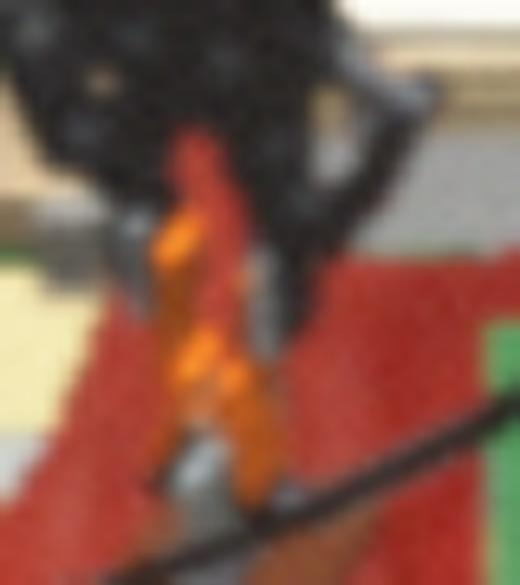

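Emit:
{"method": "servo_tool", "body": {"commands": [0, 0, 0, 0, -0.5, 0, 0.25, 0, 0, 0, 0, -1, 0, 0.25, 0, 0, 0, 0, -1.5, 0, 0.25, 0, 0, 0, 0, -2, 0, 0.25, 0, 0, 0, 0, -2, 0, 0.25, 0, 0, 0, 0, -2, 0, 0.25, 0, 0, 0, 0, -2, 0, 0.25, 0, 0, 0, 0, -1.5, 0, 0.25, 0, 0, 0, 0, -1, 0, 0.25, 0, 0, 0, 0, 0, 0, 0.25]}}

```text
t: 12.8
tool_pos: [0.4127, -0.3067, 0.2542]
tool_rot: [-0.959, 1.52, -1.544]
contact_force: [0.4, -0.1, 0.4]
opening: 0.0286
```

```bash
python3 - <<'E'
from h import *
st()
snap('side','s10');crop('s10',180,150,260,235,8,'h1')
plan(fw(-.06,-.12,.245),33.2,.25,16)
E
```

```text
t 12.8 pos [ 0.4127 -0.3067  0.2542] F [ 0.4 -0.1  0.4] op 0.0286 yawz -25.8 ydir [ 0.009 -0.01  -1.   ] fx [-0.3271 -0.3837  0.2542] q [-0.78 -0.24  1.85 -0.    1.52 -0.33]
max turn 0.065 shift 2.35
[0, -0.064, 0.001, -2.28, 0.03, -0.55, 0.25, -0.001, -0.064, 0.001, -2.31, 0.04, -0.4, 0.25, 0, -0.064, 0.001, -2.33, 0.04, -0.26, 0.25, -0.001, -0.064, 0.001, -2.34, 0.04, -0.11, 0.25, -0.001, -0.064, 0.001, -2.35, 0.04, 0.05, 0.25, 0, -0.065, 0, -2.34, 0.05, 0.19, 0.25, -0.001, -0.064, 0.001, -2.32, 0.05, 0.35, 0.25, 0, -0.065, 0, -2.29, 0.05, 0.49, 0.25, -0.001, -0.064, 0.001, -2.26, 0.05, 0.64, 0.25, 0, -0.065, 0, -2.21, 0.05, 0.79, 0.25, -0.001, -0.064, 0.001, -2.15, 0.05, 0.93, 0.25, 0, -0.065, 0, -2.09, 0.05, 1.06, 0.25, -0.001, -0.064, 0.001, -2.02, 0.05, 1.2, 0.25, 0, -0.065, 0, -1.94, 0.05, 1.32, 0.25, -0.001, -0.064, 0.001, -1.84, 0.04, 1.44, 0.25, 0, -0.065, 0, -1.75, 0.05, 1.56, 0.25]
end [0.492  0.0602 0.245 ]
```

View pics/h1.png

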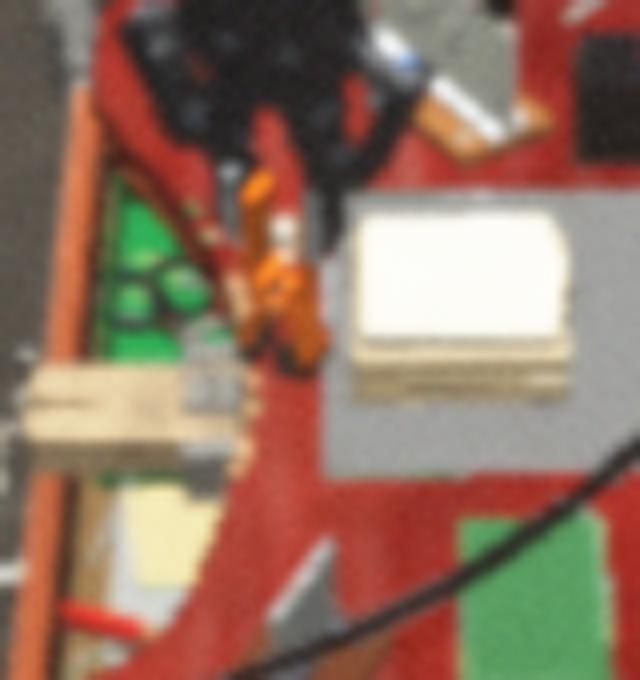

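Emit:
{"method": "servo_tool", "body": {"commands": [0, -0.064, 0.001, -2.28, 0.03, -0.55, 0.25, -0.001, -0.064, 0.001, -2.31, 0.04, -0.4, 0.25, 0, -0.064, 0.001, -2.33, 0.04, -0.26, 0.25, -0.001, -0.064, 0.001, -2.34, 0.04, -0.11, 0.25, -0.001, -0.064, 0.001, -2.35, 0.04, 0.05, 0.25, 0, -0.065, 0, -2.34, 0.05, 0.19, 0.25, -0.001, -0.064, 0.001, -2.32, 0.05, 0.35, 0.25, 0, -0.065, 0, -2.29, 0.05, 0.49, 0.25, -0.001, -0.064, 0.001, -2.26, 0.05, 0.64, 0.25, 0, -0.065, 0, -2.21, 0.05, 0.79, 0.25, -0.001, -0.064, 0.001, -2.15, 0.05, 0.93, 0.25, 0, -0.065, 0, -2.09, 0.05, 1.06, 0.25, -0.001, -0.064, 0.001, -2.02, 0.05, 1.2, 0.25, 0, -0.065, 0, -1.9, 0.05, 1.3, 0.25, -0.001, -0.064, 0.001, -1.8, 0.04, 1.3, 0.25, 0, 0, 0, 0, 0, 0, 0.25]}}

```text
t: 14.45
tool_pos: [0.4717, 0.0536, 0.222]
tool_rot: [-1.427, 0.827, -0.762]
contact_force: [0.2, -0.6, -0.2]
opening: 0.0287
```

```bash
python3 - <<'E'
from h import *
st()
plan(fw(-.0,-.0,.20),33.2,.25,10)
E
```

```text
t 14.45 pos [0.4717 0.0536 0.222 ] F [ 0.2 -0.6 -0.2] op 0.0287 yawz 31.64 ydir [-0.038  0.015 -0.999] fx [-0.0806 -0.1144  0.222 ] q [-0.05 -0.29  1.94  0.01  1.53 -0.6 ]
max turn 0.004 shift 1.16
[0.002, -0.003, -0.003, -1.16, 0.24, 0.78, 0.25, 0.002, -0.003, -0.003, -1.16, 0.24, 0.78, 0.25, 0.003, -0.003, -0.003, -1.15, 0.23, 0.79, 0.25, 0.002, -0.003, -0.003, -1.15, 0.23, 0.79, 0.25, 0.003, -0.003, -0.003, -1.15, 0.23, 0.79, 0.25, 0.002, -0.003, -0.004, -1.15, 0.23, 0.8, 0.25, 0.003, -0.002, -0.003, -1.15, 0.23, 0.8, 0.25, 0.002, -0.003, -0.004, -1.15, 0.23, 0.8, 0.25, 0.003, -0.002, -0.003, -1.15, 0.22, 0.8, 0.25, 0.002, -0.003, -0.004, -1.14, 0.23, 0.8, 0.25]
end [0.4766 0.1935 0.2   ]
```

Emit:
{"method": "servo_tool", "body": {"commands": [0.002, -0.003, -0.003, -1.16, 0.2, 0.78, 0.25, 0.002, -0.003, -0.003, -1.16, 0.2, 0.78, 0.25, 0.003, -0.003, -0.003, -1.15, 0.2, 0.79, 0.25, 0.002, -0.003, -0.003, -1.15, 0.2, 0.79, 0.25, 0.003, -0.003, -0.003, -1.15, 0.2, 0.79, 0.25, 0.002, -0.003, -0.004, -1.15, 0.2, 0.8, 0.25, 0.003, -0.002, -0.003, -1.15, 0.2, 0.8, 0.25, 0.002, -0.003, -0.004, -1.15, 0.2, 0.8, 0.25, 0.003, -0.002, -0.003, -1.0, 0.2, 0.7, 0.25, 0.002, -0.003, -0.004, -0.8, 0.1, 0.5, 0.25, 0, 0, 0, 0, 0, 0, 0.25]}}

```text
t: 15.55
tool_pos: [0.4732, 0.1926, 0.1959]
tool_rot: [-1.436, 0.781, -0.773]
contact_force: [0.1, -0.7, 0.0]
opening: 0.0287
```

```bash
python3 - <<'E'
from h import *
st()
plan(fw(.0003,-.0,.185),33.2,.25,4)
A=np.mean([viewer.get_image('side')['frame'].astype(float) for _ in range(4)],0); 
cv2.imwrite('pics/s11.png',A[:,:,::-1].astype(np.uint8))
crop('s11',205,85,265,170,9,'h1')
snap('top','t11'); crop('t11',95,170,180,250,8,'h2')
E
```

```text
t 15.55 pos [0.4732 0.1926 0.1959] F [ 0.1 -0.7  0. ] op 0.0287 yawz 32.94 ydir [-0.008 -0.005 -1.   ] fx [-0.0034  0.0011  0.1959] q [ 0.24 -0.19  1.91 -0.    1.44 -0.33]
max turn 0.003 shift 0.28
[0.002, -0.001, 0, 0.03, 0.27, 0.1, 0.25, 0.003, -0.001, 0, 0.03, 0.27, 0.09, 0.25, 0.002, -0.001, 0, 0.02, 0.27, 0.09, 0.25, 0.003, -0.002, 0, 0.03, 0.28, 0.1, 0.25]
end [0.4769 0.1937 0.185 ]
```

View pics/h1.png

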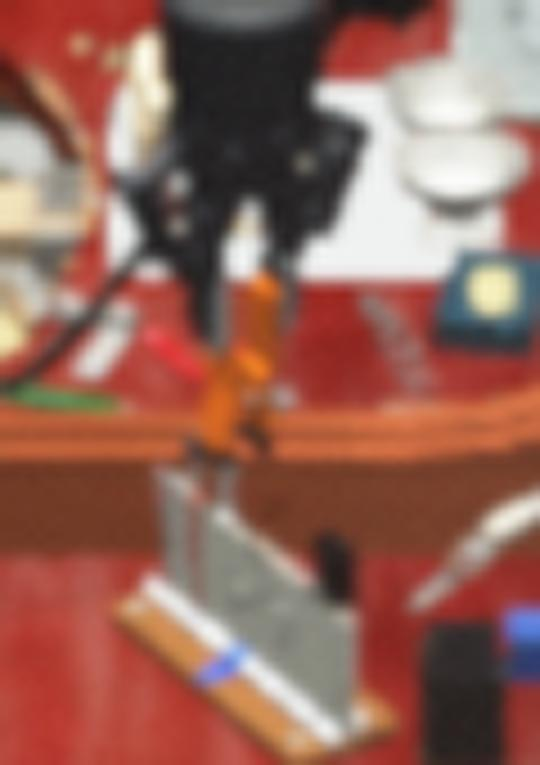

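View pics/h2.png

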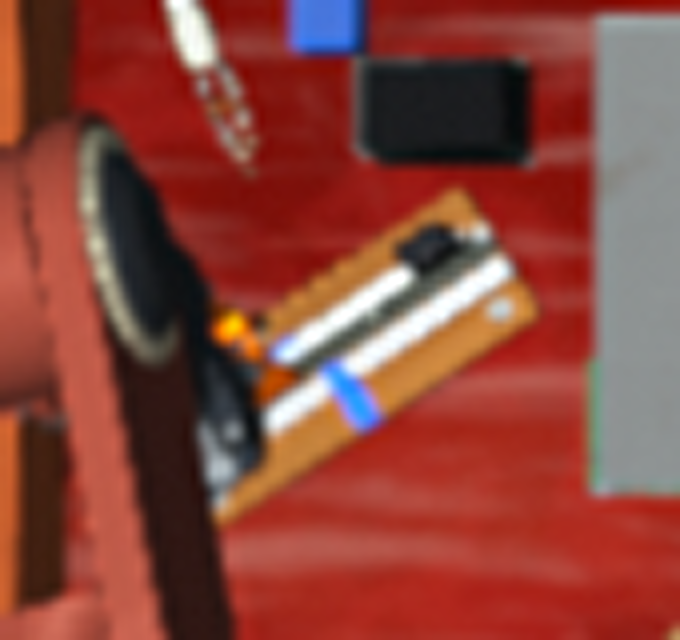

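Emit:
{"method": "servo_tool", "body": {"commands": [0.002, -0.001, 0, 0, 0.27, 0.1, 0.25, 0.003, -0.001, 0, 0, 0.27, 0.09, 0.25, 0.002, -0.001, 0, 0, 0.27, 0.09, 0.25, 0.001, 0, 0, 0, 0.2, 0.05, 0.25, 0, 0, 0, 0, 0, 0, 0.25]}}

```text
t: 16.3
tool_pos: [0.477, 0.1918, 0.1856]
tool_rot: [-1.428, 0.777, -0.778]
contact_force: [-0.0, -0.3, 0.3]
opening: 0.0292
```

```bash
python3 - <<'E'
from h import *
st()
plan(fw(.0003,.001,.149),33.2,.25,6)
E
```

```text
t 16.3 pos [0.477  0.1918 0.1856] F [-0.  -0.3  0.3] op 0.0292 yawz 32.87 ydir [ 0. -0. -1.] fx [-0.0006 -0.0017  0.1856] q [ 0.24 -0.18  1.92 -0.    1.41 -0.34]
max turn 0.001 shift 0.61
[0, -0.001, 0, -0.04, 0.61, 0.02, 0.25, 0, -0.001, 0, -0.05, 0.61, 0.01, 0.25, 0, -0.001, 0, -0.04, 0.61, 0.02, 0.25, 0, -0.001, 0, -0.05, 0.61, 0.01, 0.25, 0, -0.001, 0, -0.04, 0.61, 0.02, 0.25, 0, -0.001, 0.001, -0.05, 0.61, 0.01, 0.25]
end [0.4763 0.1945 0.149 ]
```

Emit:
{"method": "servo_tool", "body": {"commands": [0, -0.001, 0, -0.05, 0.6, 0.02, 0.25, 0, -0.001, 0, -0.05, 0.6, 0.02, 0.25, 0, -0.001, 0, -0.05, 0.6, 0.02, 0.25, 0, -0.001, 0, -0.05, 0.6, 0.01, 0.25, 0, -0.001, 0, -0.04, 0.5, 0.01, 0.25, 0, 0, 0, 0, 0, 0, 0.25]}}

```text
t: 16.9
tool_pos: [0.4758, 0.1944, 0.1532]
tool_rot: [-1.43, 0.773, -0.773]
contact_force: [0.2, -0.0, -1.1]
opening: 0.0289
```

```bash
python3 - <<'E'
from h import *
st()
plan(fw(.0003,.001,.123),33.2,.25,5)
A=np.mean([viewer.get_image('side')['frame'].astype(float) for _ in range(6)],0); 
cv2.imwrite('pics/s12.png',A[:,:,::-1].astype(np.uint8))
crop('s12',213,105,258,160,13,'h1')
D=viewer.get_image('side')
R=Ro.from_rotvec(monitor.get_obs()['tool_rot']).as_matrix(); p=monitor.get_obs()['tool_pos']
for s in(-.0095,.0095):
    P=p+R@np.array([0,.019+.036,s]); print(fx(P),((proj(D,[P])[0]-[213,105]+.5)*13).round(0))
E
```

```text
t 16.9 pos [0.4758 0.1944 0.1532] F [ 0.2 -0.  -1.1] op 0.0289 yawz 33.19 ydir [-0.001 -0.001 -1.   ] fx [-0.0002  0.0012  0.1532] q [ 0.24 -0.15  1.95 -0.    1.35 -0.34]
max turn 0.001 shift 0.61
[0, 0, 0, 0, 0.6, 0.01, 0.25, 0, 0, 0, 0.01, 0.6, 0.01, 0.25, 0, 0, 0, 0, 0.61, 0.01, 0.25, 0.001, 0, 0, 0.01, 0.6, 0.01, 0.25, 0, 0, 0, 0, 0.61, 0.02, 0.25]
end [0.4763 0.1945 0.123 ]
[-0.0087  0.0007  0.1   ] [240. 485.]
[0.0103 0.0007 0.1   ] [287. 469.]
```

View pics/h1.png

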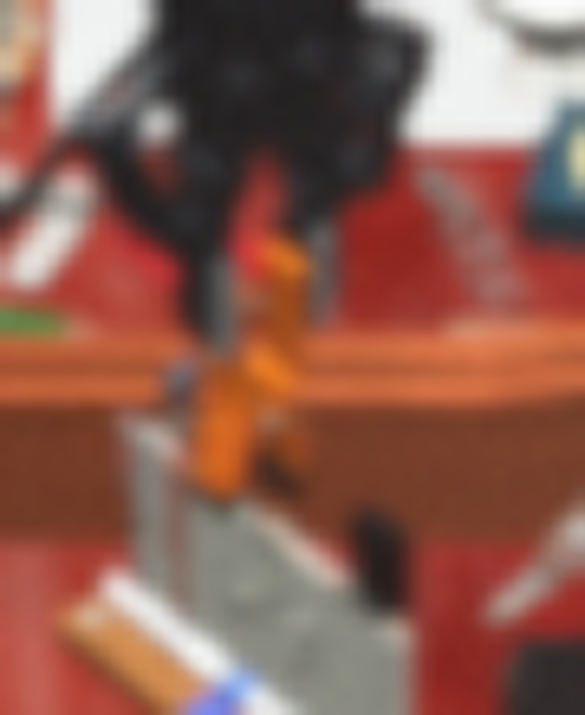

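Emit:
{"method": "servo_tool", "body": {"commands": [0, 0, 0, 0, 0.4, 0.02, 0.25, 0, 0, 0, 0, 0.5, 0.02, 0.25, 0, 0, 0, 0, 0.4, 0.02, 0.25, 0, 0, 0, 0, 0, 0, 0.25]}}

```text
t: 17.65
tool_pos: [0.4775, 0.1949, 0.1412]
tool_rot: [-1.428, 0.771, -0.775]
contact_force: [0.0, -0.2, -0.9]
opening: 0.0286
```

```bash
cat > v.py <<'E'
from h import *
import sys
st()
A=np.mean([viewer.get_image('side')['frame'].astype(float) for _ in range(6)],0); np.save('pics/sideL.npy',A)
cv2.imwrite('pics/s13.png',A[:,:,::-1].astype(np.uint8))
crop('s13',218,115,250,157,17,sys.argv[1])
A=np.mean([viewer.get_image('top')['frame'].astype(float) for _ in range(3)],0)
cv2.imwrite('pics/t13.png',A[:,:,::-1].astype(np.uint8))
crop('t13',105,185,160,240,12,sys.argv[2])
plan(fw(.0003,.001,.123),33.2,.25,3)
E
python3 v.py i1 i2
```

```text
t 17.65 pos [0.4775 0.1949 0.1412] F [ 0.  -0.2 -0.9] op 0.0286 yawz 33.17 ydir [ 0.003  0.    -1.   ] fx [0.0015 0.0006 0.1412] q [ 0.24 -0.14  1.95 -0.    1.33 -0.34]
max turn 0.002 shift 0.65
[-0.001, 0, 0.001, -0.02, 0.65, -0.06, 0.25, -0.002, 0, 0.001, -0.02, 0.65, -0.07, 0.25, -0.001, 0, 0, -0.02, 0.65, -0.06, 0.25]
end [0.4763 0.1945 0.123 ]
```

View pics/i1.png

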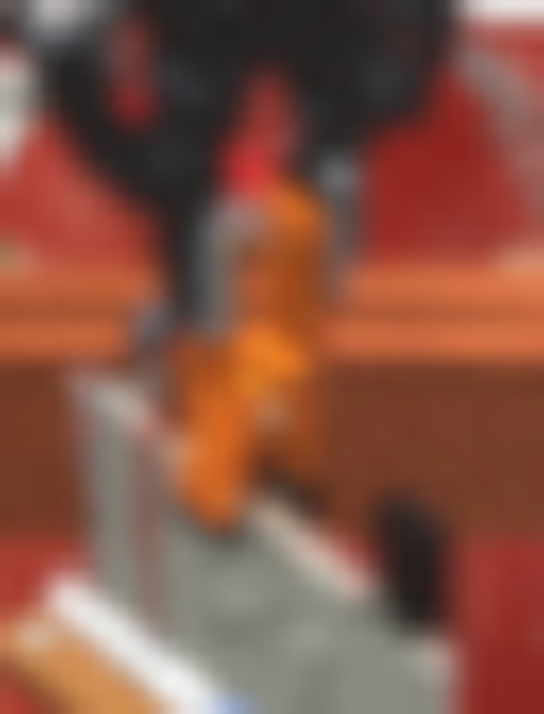

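View pics/i2.png

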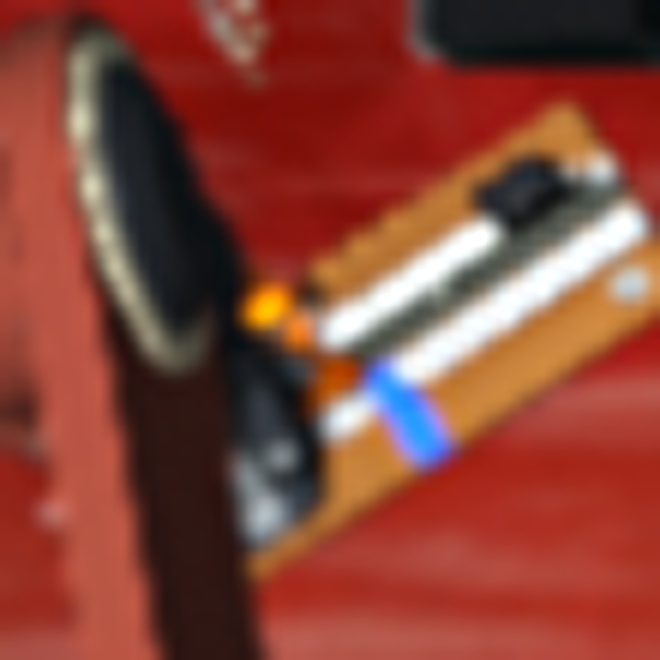

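Emit:
{"method": "servo_tool", "body": {"commands": [0, 0, 0, -0.02, 0.4, -0.03, 0.25, 0, 0, 0, -0.02, 0.5, -0.03, 0.25, 0, 0, 0, 0, 0.4, -0.03, 0.25, 0, 0, 0, 0, 0, 0, 0.25, 0, 0, 0, 0, 0, 0, 0.25]}}

```text
t: 18.6
tool_pos: [0.4769, 0.1948, 0.128]
tool_rot: [-1.427, 0.77, -0.775]
contact_force: [0.6, -0.2, -0.1]
opening: 0.029
```

```bash
python3 v.py i3 i4
```

```text
t 18.6 pos [0.4769 0.1948 0.128 ] F [ 0.6 -0.2 -0.1] op 0.029 yawz 33.17 ydir [ 0.004  0.    -1.   ] fx [0.001  0.0009 0.128 ] q [ 0.24 -0.13  1.97 -0.    1.3  -0.34]
max turn 0.002 shift 0.18
[-0.001, 0, 0.001, 0, 0.18, -0.03, 0.25, -0.002, 0, 0.001, -0.01, 0.18, -0.03, 0.25, -0.001, 0, 0, 0, 0.18, -0.03, 0.25]
end [0.4763 0.1945 0.123 ]
```

View pics/i3.png

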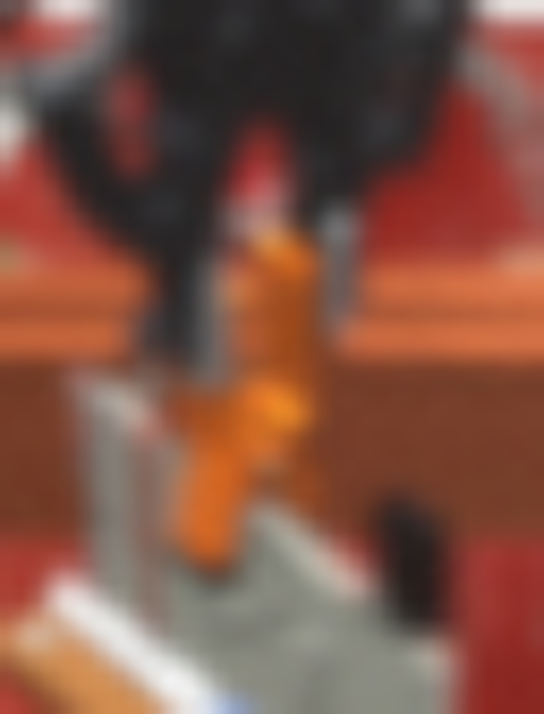

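View pics/i4.png

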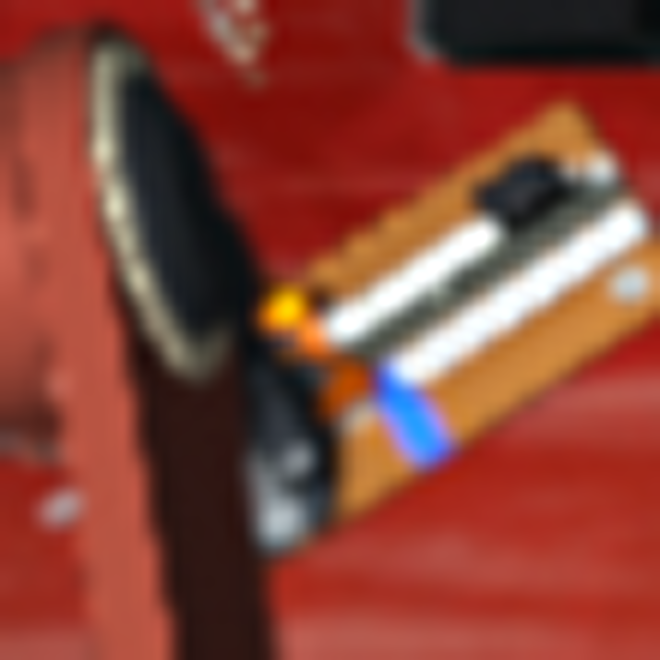

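Emit:
{"method": "servo_tool", "body": {"commands": [-0.002, 0, 0.001, 0, 0.2, -0.05, 0.25, -0.001, 0, 0, 0, 0.2, -0.04, 0.25, 0, 0, 0, 0, 0, 0, 0.25, 0, 0, 0, 0, 0, 0, 0.25]}}

```text
t: 19.45
tool_pos: [0.4763, 0.1944, 0.1241]
tool_rot: [-1.428, 0.772, -0.774]
contact_force: [1.0, -0.9, -0.2]
opening: 0.0287
```

```bash
python3 v.py i5 i6; python3 - <<'E'
from h import *
A=np.load('pics/sideL.npy');B=np.load('pics/sideA5.npy')
np.set_printoptions(linewidth=200)
red=lambda I:I[:,:,0]-I[:,:,1]
for v in range(139,149): print(v,red(A)[v,222:230].round(0),red(B)[v,222:230].round(0))
E
```

```text
t 19.45 pos [0.4763 0.1944 0.1241] F [ 1.  -0.9 -0.2] op 0.0287 yawz 33.18 ydir [ 0.001 -0.    -1.   ] fx [0.0002 0.0009 0.1241] q [ 0.24 -0.12  1.97 -0.    1.29 -0.34]
max turn 0.001 shift 0.04
[0, 0, 0, 0, 0.04, 0, 0.25, -0.001, 0, 0.001, -0.01, 0.04, 0, 0.25, 0, 0, 0, 0, 0.04, 0, 0.25]
end [0.4763 0.1945 0.123 ]
139 [43. 20.  9. 18. 37. 56. 75. 80.] [ 3.  2.  7. 20. 36. 50. 45. 25.]
140 [45. 22.  7. 21. 43. 55. 70. 86.] [ 5.  4.  4. 20. 45. 49. 36. 20.]
141 [41. 18.  6. 16. 34. 32. 44. 77.] [12.  7.  4. 17. 34. 28. 16.  8.]
142 [40. 18.  7. 15. 27. 26. 42. 81.] [20. 13.  5. 14. 28. 17.  4.  1.]
143 [43. 20.  6. 15. 27. 29. 54. 90.] [26. 16.  6. 15. 27. 15.  3. -1.]
144 [46. 20.  7. 14. 28. 33. 61. 95.] [26. 18.  7. 14. 27. 16.  2. -1.]
145 [ 48.  23.   8.  15.  28.  39.  71. 101.] [26. 19.  6. 14. 26. 15.  2. -1.]
146 [ 60.  27.   8.  14.  32.  45.  78. 104.] [32. 22.  7. 14. 25. 16.  2. -2.]
147 [74. 35.  8. 12. 27. 44. 72. 99.] [39. 27.  8. 10. 22. 15.  2. -1.]
148 [63. 35.  7.  6. 19. 26. 42. 76.] [38. 28.  8.  5. 18. 14.  2. -2.]
```

View pics/i5.png

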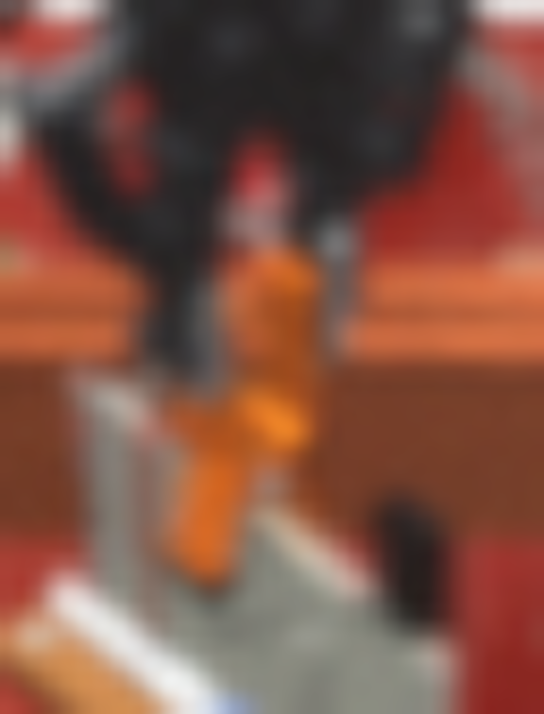

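View pics/i6.png

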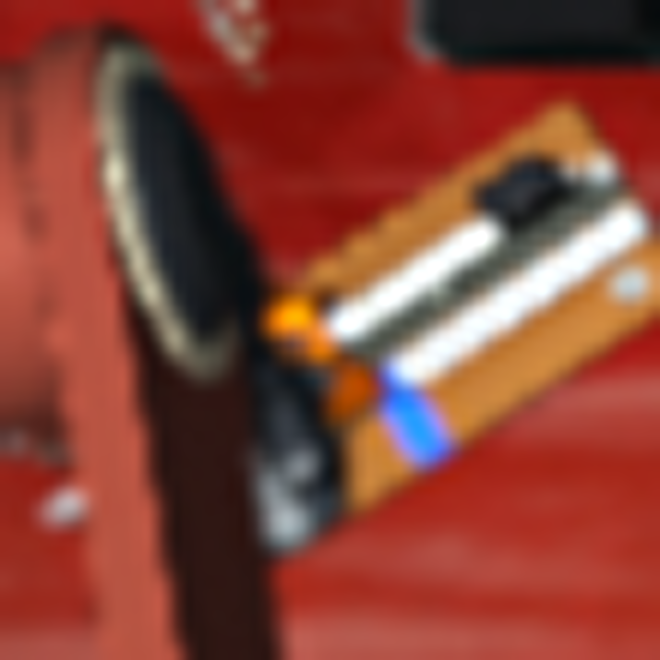

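Emit:
{"method": "servo_tool", "body": {"commands": [0, 0, 0, 0, 0, 0, 0.25, 0, 0, 0, 0, 0, 0, 0.25, 0, 0, 0, 0, 0, 0, 0.25, 0, 0, 0, 0, 0, 0, 0.25, 0, 0, 0, 0, 0, 0, 0.25]}}

```text
t: 20.4
tool_pos: [0.4765, 0.1944, 0.1243]
tool_rot: [-1.428, 0.772, -0.774]
contact_force: [0.1, -0.1, -0.3]
opening: 0.0291
```

```bash
python3 - <<'E'
from h import *
f=[]
for _ in range(6):
    viewer.get_image('side'); f.append(monitor.get_obs()['contact_force'])
print(np.mean(f,0).round(2),np.std(f,0).round(2)); st()
print(ticket.finish_job())
E
```

```text
[-0.13 -0.21 -0.6 ] [0.38 0.23 0.32]
t 20.7 pos [0.4764 0.1944 0.1243] F [ 0.4 -0.3 -1.1] op 0.0288 yawz 33.18 ydir [ 0.002 -0.    -1.   ] fx [0.0004 0.0008 0.1243] q [ 0.24 -0.12  1.97 -0.    1.29 -0.34]
the job is handed in; nothing more can be done
None
```

I slid the card about 35 mm by its tab to the needle. I then squeezed the clip off its rack and brought it, still held open, over card and fence at the blue stripe. The job was handed in there at t = 20.7 s.

**Clip:**
- The grip opening is 29 mm, so the handles are at their stop.
- By the arm's pose, the clip is centred within about 1 mm across card and fence and within about 1 mm of the stripe's middle.
- The jaw tips should be about 11 mm below the fence's top edge. I worked that out from the nominal clip size rather than measuring it.
- The force on the tool averaged under 1 N, within its usual noise, so I see no sign of contact.

**Red line (least certain):** The two cameras disagreed slightly. The side view put the line about 1 mm past the needle tip, and the top view put it about 1–1.5 mm short. I left it between the two. The needle itself covers less than a pixel in the top view, so I judged its position from its holder. The red line had not moved in the side view after the clip was in place.

**Bystanders:** In the pictures I saw no sign that anything else on the bench was moved, but I made no separate check of each item.

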